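Turn the keyboard brush bristles-up in the pen cup

ROBOT

A 6-joint arm with a two-finger parallel gripper is mounted at the origin on the work surface. World frame = base frame: x ahead of the robot, y to its left, z up, the work surface at z = 0. Lengths are in m, angles in degrees, forces in N, time in s.
With the tool pointing down it reaches from about 0.3 to 0.75 m from the base axis. Payload 8.5 kg.
Tool frame: the origin (TCP) lies at the very end of the fingers, on their centre line; the grasp point (between the pads) lies 19 mm behind it (env.grip_depth is the z of the grasp point in the tool frame, in m); z points along the fingers, y is the direction in which the jaws open and shut (so a half turn about z gives the same grasp; the last joint's range is limited). The gripper opens to 85 mm and grips with 20 to 120 N. Pads are 22 mm wide; open, the fingers measure 114 mm over their backs; the gripper's body (76 mm by 85 mm) begins 54 mm behind the grasp point. The pads swing forward as they close: fully open they stand 13 mm farther back than shut.
Start: joints at [-86.362, 21.807, 74.336, -0, 83.858, -12.336], TCP at [0.151, -0.529, 0.231] pointing down, gripper open.
Joint ranges: [-178.18, 178.18], [-50.72, 133.34], [12.68, 142.11], [-81.47, 261.47], [9.98, 163.14], [-165.26, 165.26]. Speed limits (degrees/s): [136.94, 136.94, 180, 180, 180, 180].

INTERFACE

Orientations are given as a 3x3 rotation matrix whose columns are the frame's x, y, z axes.
In Python, from rig import env gives the robot as it stands.
- The arm moves only by the tool apply_moves, never from a script. Its argument "plan" is a list of rows, each an object of numbers: "tx", "ty", "tz": the shift along the world's x, y, z in mm; "rx", "ry", "rz": the turn, a rotation vector about the world's x, y, z in rad; "jaw": the opening, from -1 (shut) to 1 (fully open). A call has 1 to 12 rows; each row is the pose to reach, as a shift and turn from the pose measured when the call began; what a row does not reach only later rows make up. A row lasts 1/10 s, in which the tool goes at most 50 mm and 8.59 degrees, less where a joint would pass 70% of its speed; a pose out of reach is approached as far as the arm can. A call with a gripper value outside its range is refused whole. The fingers move at their own pace and stop on an object; "grip_force" is the grip in N (left out, the last holds). Time passes only in rows, so rows that repeat a pose let the fingers close. It gives the time, the measured TCP pose, the force and the opening at its end, in the units of the state.
- env.observe(): the state, without advancing time (a new reading comes with each control period).
- env.get_image(name): name is "side" or "top"; returns a dict with "image" (480x640x3 uint8, red, green, blue), "intrinsics" (3x3 intrinsics, pixels), "k1" (the pictures are not rectified: a ray, as slopes to the right and down, at radius r is drawn at 1 + k1 r^2 times it, then the intrinsics apply), "world_from_camera" (4x4, takes a point from camera to world coordinates). Camera axes: x right, y up, looking along -z (the intrinsics and any distortion apply to the point x, -y, -z); pixel columns grow to the right and rows downward; lengths in m; the calibration is good to about 2 mm. A picture is of the moment at which its call begins. There is no depth.
- env.close_job(): hands the job in, once; it reports no verdict.
The state is a dict: "time_s": time; "q": joint angles; "qvel": joint speeds; "joint_efforts": joint torques, N m; "position": TCP position; "tool_rot": TCP orientation; "ft_force": force on the tool from outside, world axes, zero at the start; "wrist_torque": the same for the moment, N m; "grip_width": finger opening in m.
Only numpy, scipy, OpenCV 4.12 (cv2) and the standard library are available. Lean on these libraries where they do the work, as an engineer would, in place of code of your own. Each camera call takes 0.05 s, during which the arm holds its last target.

TASK

The keyboard brush has been put back bristles-down in the black pen cup, with the desk lamp hanging over it. First swing the lamp head aside, to either side, until at least 50 mm of clear space separates it from the cup as seen from above, and leave it there; then pull the brush right out, turn it end for end (it may be put down on the way, for instance across the wooden pen rest) and lower it back into the cup handle-down, holding it until the handle is at least half way down the cup. Let go so that it stands in the cup bristles-up, and leave the other things on the desk where they are.

Things in the scene. Friction and masses are not known exactly. Their poses are not given: they have to be found in the camera images.
- lamp: Fixed desk lamp stand: white foot 120 mm across and an upright aluminium post 20 mm across, 325 mm tall. Origin: centre of the foot's underside, on the desk; the arm turns about the vertical line through it.
- lamp_arm (a joint): Angle (rad) of the lamp's level arm about the post. At 0 the arm points along the lamp's own -x axis; positive swings its free end towards the lamp's own +y. Range -1.7 to 1.7. The joint is stiff (about 0.4 N m, some 2 N at the head) and stays where it is left. The arm is a 16 mm tube at 340 mm above the desk.
- lamp_head (a point): Middle of the orange lamp head at the end of the arm, 240 mm from the post's axis and 305 mm above the desk. The head is a cone frustum hanging under the arm, 90 mm across from 275 to 295 mm above the desk, narrowing above that to 60 mm across at 337 mm. Push it from the side at its lower rim.
- cup: Black rectangular pen cup, fixed to the desk on a thin rubber foot. Outside 70 mm along its x, 52 mm along its y, 105 mm tall; walls 4 mm, so inside 62 x 44 mm; inner floor 4 mm above the desk. Origin: centre of its underside; z up. At the start the brush's upper end leans towards the cup's +x.
- cup_mouth (a point): Centre of the cup's open mouth, level with the rim, 105 mm above the desk.
- brush: Rigid keyboard brush, 200 mm long, 16 mm thick (x), about 60 g. Origin: its middle, near its centre of mass; +z runs to the handle end. Orange handle 16 x 16 mm from z = -47 to 100 mm, steel ferrule 22 mm wide (y) from -65 to -47, white bristles 30 mm wide (y) from -100 to -65. Starts bristles-down in the cup, leaning some 25 degrees on the rim, y level, 85 mm of handle out of the cup.
- bristle_end (a point): Centre of the brush's bristle end face (brush z = -100 mm).
- handle_end (a point): Centre of the brush's handle end face (brush z = +100 mm).
- rest: Wooden pen rest, a plain bar fixed to the desk: 140 mm along its x, 44 mm along its y, flat top 40 mm above the desk. Origin: centre of its underside. A brush laid across it along its y overhangs on both sides, free to grasp.
- stapler: Blue and black stapler, 130 x 34 x 46 mm, loose bystander; origin at its underside.
- tape: Yellow roll of tape lying flat, 90 mm across, 24 mm high, loose bystander; origin at its underside.
- mug: Blue mug, 80 mm across, 90 mm tall, loose bystander; origin at its underside.
- sanitizer: White bottle with a red cap, 56 mm across, 130 mm tall, loose bystander; origin at its underside.
- notes: Yellow block of sticky notes, 76 x 76 x 30 mm, loose bystander; origin at its underside.
- highlighter: Red and black highlighter lying on the desk, 120 x 26 x 18 mm, loose bystander; origin at its underside.

How it is judged:
By the outcome, as a careful person would: the job done as asked, in the order asked, and still so for the second after the job is handed in, with the robot touching nothing.
It also fails if it takes over 72 s, if anything falls off the work surface, if the arm or the gripper's body presses on something with over 40 N, if the wrist force passes 120 N, or if a joint passes its speed limit or range.

## Working session

There is one attempt and no reset: what is moved stays moved. The work goes in short steps, Python scripts to look and compute and a tool call to move; the robot and the scene stay as the last step left them, time stands still between calls to the robot, and variables do not carry over. Pictures are saved under pics/ and viewed, and the job is handed in when it is done.

Besides the shell and the picture viewer there is one more tool, called after ">>>" as name(argument=value, ...) on one line, values as JSON. apply_moves: Moves the arm, as the interface text tells. Its arguments: {"type":"object","properties":{"plan":{"type":"array","items":{"type":"object","properties":{"tx":{"type":"number"},"ty":{"type":"number"},"tz":{"type":"number"},"rx":{"type":"number"},"ry":{"type":"number"},"rz":{"type":"number"},"jaw":{"type":"number"}}}},"grip_force":{"type":"number"}},"required":["plan"]}

```bash
ls; mkdir -p pics
python3 - <<'E'
from rig import env
import cv2,json,numpy as np
for n in("side","top"):
    d=env.get_image(n); cv2.imwrite(f"pics/{n}0.png",d["image"][:,:,::-1])
    print(n,d["intrinsics"],d["k1"],d["world_from_camera"])
print(env.observe(), env.grip_depth)
E
```

```text
pics
side [[553.86477124   0.         320.10373963]
 [  0.         553.86477124 235.13196286]
 [  0.           0.           1.        ]] -0.0012173762164181872 [[-0.92424577  0.21610062 -0.31475431  0.16945167]
 [-0.38167364 -0.50191521  0.77614841  0.92197538]
 [ 0.00974617  0.83748531  0.54637292  0.82386961]
 [ 0.          0.          0.          1.        ]]
top [[521.97980565   0.         322.74866058]
 [  0.         521.97980565 240.62072815]
 [  0.           0.           1.        ]] 0.03822679850318419 [[ 0.01032697  0.98351476 -0.18053274  0.29963714]
 [-0.9999451   0.00983663 -0.00361113  0.02146795]
 [-0.00177577  0.18056012  0.98356235  1.59749039]
 [ 0.          0.          0.          1.        ]]
{'time_s': 0.1, 'q': array([-8.63629193e+01,  2.18363316e+01,  7.43778828e+01, -9.03092949e-04,
        8.38587471e+01, -1.23355289e+01]), 'qvel': array([-0.0215618 , -0.03756534, -0.11248693,  0.07631669, -0.0568895 ,
       -0.00099639]), 'joint_efforts': array([ 3.29177812e-03, -4.49222016e+01, -2.31660050e+01, -2.22379272e-04,
        3.66255947e-03, -1.35694404e-05]), 'position': array([ 0.15132716, -0.52850417,  0.23079589]), 'tool_rot': array([[ 9.61392901e-01,  2.75179362e-01, -9.64210500e-05],
       [ 2.75179259e-01, -9.61392096e-01,  1.26985994e-03],
       [ 2.56740813e-04, -1.24736740e-03, -9.99999189e-01]]), 'ft_force': array([ 0.08856108, -0.15805699,  1.19020376]), 'wrist_torque': array([-0.00862218, -0.01070809, -0.07389162]), 'grip_width': 0.08525903103268011} -0.0187
```

View pics/side0.png

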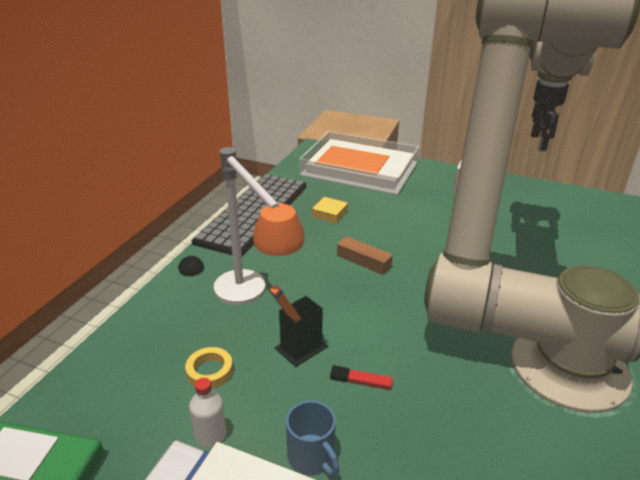

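View pics/top0.png

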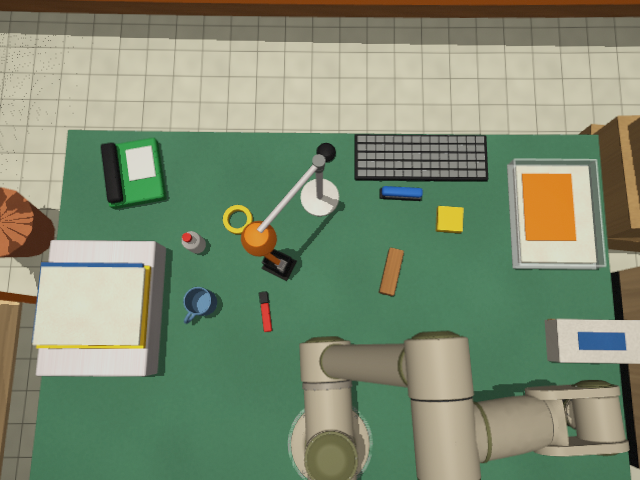

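```bash
cat > h.py <<'E'
import numpy as np,cv2,pickle
from rig import env
def cap(n,tag):
    d=env.get_image(n); cv2.imwrite(f"pics/{n}{tag}.png",d["image"][:,:,::-1]); return d
def ray(d,u,v):
    K=d["intrinsics"]; x=(u-K[0,2])/K[0,0]; y=(v-K[1,2])/K[1,1]
    xd,yd=x,y
    for _ in range(20):
        s=1+d["k1"]*(x*x+y*y); x,y=xd/s,yd/s
    T=d["world_from_camera"]; return T[:3,3],T[:3,:3]@np.array([x,-y,-1])
def atz(d,u,v,z):
    o,r=ray(d,u,v); return o+r*(z-o[2])/r[2]
def proj(d,p):
    T=d["world_from_camera"]; c=T[:3,:3].T@(np.array(p)-T[:3,3]); x=c[0]/-c[2]; y=-c[1]/-c[2]
    s=1+d["k1"]*(x*x+y*y); K=d["intrinsics"]
    return np.array([K[0,0]*x*s+K[0,2],K[1,1]*y*s+K[1,2]])
def tri(d1,p1,d2,p2):
    o1,r1=ray(d1,*p1); o2,r2=ray(d2,*p2)
    A=np.stack([r1,-r2],1); t=np.linalg.lstsq(A,o2-o1,rcond=None)[0]
    a=o1+t[0]*r1; b=o2+t[1]*r2; return (a+b)/2, np.linalg.norm(a-b)
def crop(n,tag,x0,y0,x1,y1,f):
    im=cv2.imread(f"pics/{n}{tag}.png")[y0:y1,x0:x1]
    im=cv2.resize(im,None,fx=f,fy=f,interpolation=cv2.INTER_CUBIC)
    for x in range((x0+9)//10*10,x1,10):
        cv2.line(im,((x-x0)*f,0),((x-x0)*f,4),(255,255,255),1); 
        if x%20==0: cv2.putText(im,str(x),((x-x0)*f-10,14),0,.35,(255,255,255),1)
    for y in range((y0+9)//10*10,y1,10):
        cv2.line(im,(0,(y-y0)*f),(4,(y-y0)*f),(255,255,255),1)
        if y%20==0: cv2.putText(im,str(y),(6,(y-y0)*f+4),0,.35,(255,255,255),1)
    cv2.imwrite(f"pics/{n}{tag}c{x0}.png",im)
E
python3 - <<'E'
from h import *
crop("top",0,215,150,345,285,6)
crop("top",0,360,230,440,310,7)
crop("side",0,210,140,340,370,3)
crop("side",0,255,270,345,370,8)
E
ls pics
```

```text
side0.png
side0c210.png
side0c255.png
top0.png
top0c215.png
top0c360.png
```

View pics/top0c215.png

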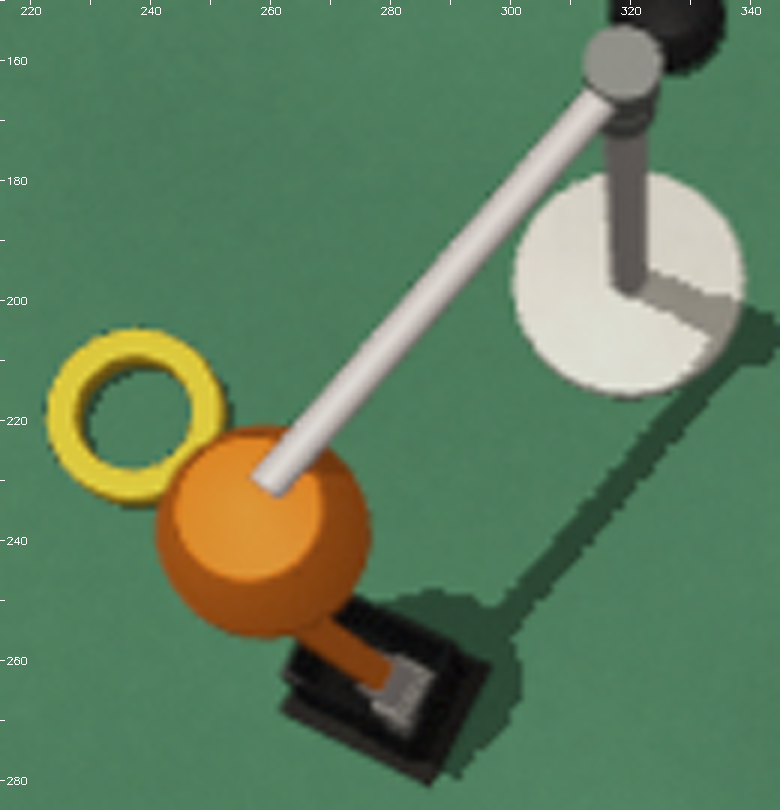

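View pics/top0c360.png

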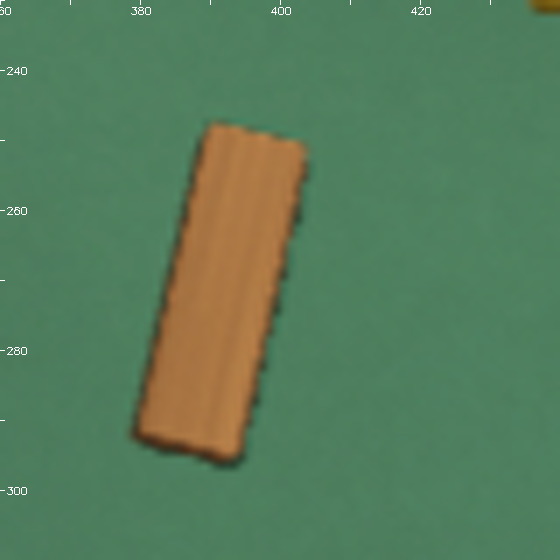

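View pics/side0c255.png

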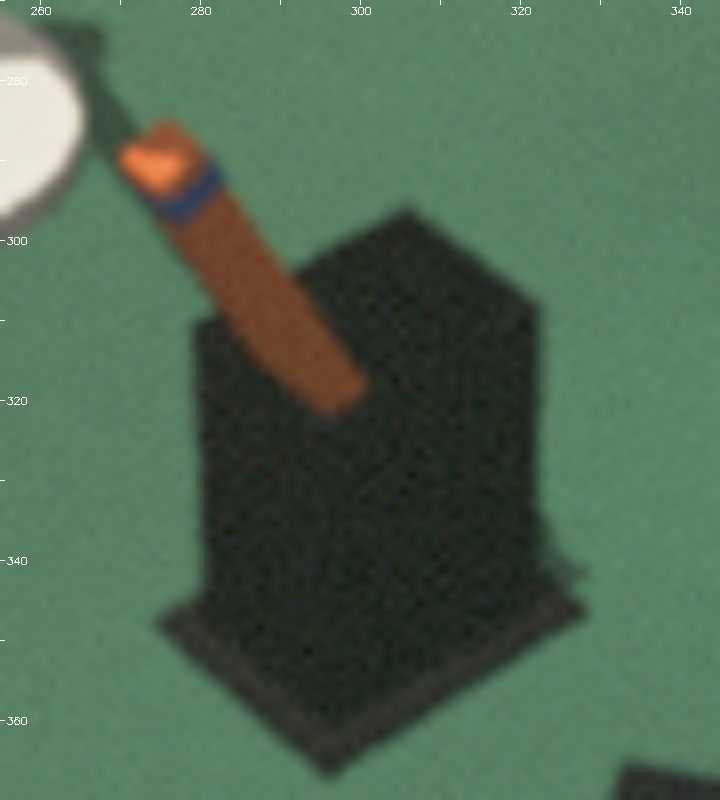

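View pics/side0c210.png

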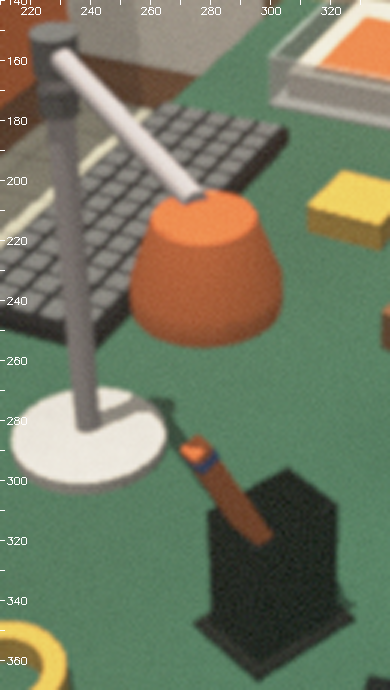

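Run:
```python
from h import *
s=cap("side",1);t=cap("top",1)
np.set_printoptions(precision=4,suppress=True)
print("post top",atz(t,318.8,160,.35),"foot c",atz(t,320,197,.0), "foot edge",atz(t,301,197,0),atz(t,339,197,0))
print("head top",atz(t,256.3,234.5,.337),"head rim", atz(t,259,238.8,.285))
for p in [(280,310),(306,296),(322,308),(296,322)]: print("cup rim",atz(s,*p,.105))
print("cup top view (291,260) ",atz(t,296.5,260.5,.105), atz(t,286.5,281,.0),atz(t,262,269,0),atz(t,262.5,262,.105))
print("brush end tri/ side",[atz(s,275,288.5,z) for z in(.16,.17,.18)], )
print("rest",[atz(t,*p,.04) for p in[(389.5,247.5),(404,251),(380,291.5),(394,295.5)]])
```

```text
post top [0.7333 0.038  0.35  ] foot c [0.7329 0.0375 0.    ] foot edge [0.7323 0.0975 0.    ] [ 0.7335 -0.0226  0.    ]
head top [0.5447 0.1897 0.337 ] head rim [0.5436 0.1893 0.285 ]
cup rim [0.5532 0.1809 0.105 ]
cup rim [0.5235 0.1214 0.105 ]
cup rim [0.4795 0.143  0.105 ]
cup rim [0.5098 0.2003 0.105 ]
cup top view (291,260)  [0.5145 0.1021 0.105 ] [0.4658 0.1372 0.    ] [0.5021 0.2135 0.    ] [0.5092 0.2001 0.105 ]
brush end tri/ side [array([0.5598, 0.1853, 0.16  ]), array([0.5539, 0.1964, 0.17  ]), array([0.5481, 0.2075, 0.18  ])]
rest [array([ 0.5664, -0.1749,  0.04  ]), array([ 0.5561, -0.2184,  0.04  ]), array([ 0.4332, -0.1449,  0.04  ]), array([ 0.4218, -0.1863,  0.04  ])]
```

>>> apply_moves(plan=[{"tx": 330, "ty": 640, "tz": 55, "rz": 0.611, "jaw": -1}, {"tx": 330, "ty": 640, "tz": 55, "rz": 0.611, "jaw": -1}, {"tx": 330, "ty": 640, "tz": 55, "rz": 0.611, "jaw": -1}, {"tx": 330, "ty": 640, "tz": 55, "rz": 0.611, "jaw": -1}, {"tx": 330, "ty": 640, "tz": 55, "rz": 0.611, "jaw": -1}, {"tx": 330, "ty": 640, "tz": 55, "rz": 0.611, "jaw": -1}, {"tx": 330, "ty": 640, "tz": 55, "rz": 0.611, "jaw": -1}, {"tx": 330, "ty": 640, "tz": 55, "rz": 0.611, "jaw": -1}, {"tx": 330, "ty": 640, "tz": 55, "rz": 0.611, "jaw": -1}, {"tx": 330, "ty": 640, "tz": 55, "rz": 0.611, "jaw": -1}, {"tx": 330, "ty": 640, "tz": 55, "rz": 0.611, "jaw": -1}, {"tx": 330, "ty": 640, "tz": 55, "rz": 0.611, "jaw": -1}])

```text
validation failed for argument at $.pl...
```

>>> apply_moves(plan=[{"tx": 50.0, "ty": 100.0, "tz": 40.0, "rx": 0.0, "ry": 0.0, "rz": 0.1, "jaw": -1.0}, {"tx": 50.0, "ty": 100.0, "tz": 40.0, "rx": 0.0, "ry": 0.0, "rz": 0.1, "jaw": -1.0}])

```text
time_s: 0.4
position: [0.1934, -0.4435, 0.2641]
tool_rot: [[0.929, 0.371, -0.0], [0.371, -0.929, 0.003], [0.001, -0.003, -1.0]]
ft_force: [0.7, -0.2, 1.2]
grip_width: 0.059
```

```bash
cat > st.py <<'E'
from h import *
o=env.observe(); np.set_printoptions(precision=4,suppress=True)
print(o["time_s"],"q",o["q"],"p",o["position"],"F",o["ft_force"],"w",o["grip_width"]);print(o["tool_rot"])
open("samples.txt","a").write(repr([list(map(float,o["q"])),list(map(float,o["position"])),o["tool_rot"].tolist()])+"\n")
E
python3 st.py
```

```text
0.4 q [-80.4919  13.8369  80.6293   0.0076  85.7171 -12.2489] p [ 0.1934 -0.4435  0.2641] F [ 0.7179 -0.1792  1.1625] w 0.05895980641854708
[[ 0.9288  0.3707 -0.0004]
 [ 0.3707 -0.9288  0.0032]
 [ 0.0008 -0.0031 -1.    ]]
```

>>> apply_moves(plan=[{"tx": 288.0, "ty": 555.0, "tz": 20.0, "rx": 0.0, "ry": 0.0, "rz": 0.5, "jaw": -1.0}, {"tx": 288.0, "ty": 555.0, "tz": 20.0, "rx": 0.0, "ry": 0.0, "rz": 0.5, "jaw": -1.0}, {"tx": 288.0, "ty": 555.0, "tz": 20.0, "rx": 0.0, "ry": 0.0, "rz": 0.5, "jaw": -1.0}, {"tx": 288.0, "ty": 555.0, "tz": 20.0, "rx": 0.0, "ry": 0.0, "rz": 0.5, "jaw": -1.0}, {"tx": 288.0, "ty": 555.0, "tz": 20.0, "rx": 0.0, "ry": 0.0, "rz": 0.5, "jaw": -1.0}, {"tx": 288.0, "ty": 555.0, "tz": 20.0, "rx": 0.0, "ry": 0.0, "rz": 0.5, "jaw": -1.0}, {"tx": 288.0, "ty": 555.0, "tz": 20.0, "rx": 0.0, "ry": 0.0, "rz": 0.5, "jaw": -1.0}, {"tx": 288.0, "ty": 555.0, "tz": 20.0, "rx": 0.0, "ry": 0.0, "rz": 0.5, "jaw": -1.0}, {"tx": 288.0, "ty": 555.0, "tz": 20.0, "rx": 0.0, "ry": 0.0, "rz": 0.5, "jaw": -1.0}, {"tx": 288.0, "ty": 555.0, "tz": 20.0, "rx": 0.0, "ry": 0.0, "rz": 0.5, "jaw": -1.0}, {"tx": 288.0, "ty": 555.0, "tz": 20.0, "rx": 0.0, "ry": 0.0, "rz": 0.5, "jaw": -1.0}, {"tx": 288.0, "ty": 555.0, "tz": 20.0, "rx": 0.0, "ry": 0.0, "rz": 0.5, "jaw": -1.0}])

```text
time_s: 1.6
position: [0.4698, 0.0903, 0.2834]
tool_rot: [[0.637, 0.771, -0.002], [0.771, -0.637, 0.002], [0.001, -0.003, -1.0]]
ft_force: [0.7, -1.9, 0.1]
grip_width: 0.0002
```

```bash
python3 st.py
```

```text
1.6 q [-3.4064 12.5288 79.2     0.1321 88.3748 36.1616] p [0.4698 0.0903 0.2834] F [ 0.6853 -1.8639  0.075 ] w 0.00015651057940407155
[[ 0.637   0.7708 -0.0017]
 [ 0.7708 -0.637   0.0024]
 [ 0.0008 -0.0028 -1.    ]]
```

Run:
```python
import numpy as np
for a in [160,156,152,148,144,140,136,132,128,124,119,114]:
    t=np.radians(a); print(a,round(733+242*np.cos(t)-469.8),round(38+242*np.sin(t)-90.3),round(min(0,np.radians(a-155)),2))
```

```text
160 36 30 0
156 42 46 0
152 50 61 -0.05
148 58 76 -0.12
144 67 90 -0.19
140 78 103 -0.26
136 89 116 -0.33
132 101 128 -0.4
128 114 138 -0.47
124 128 148 -0.54
119 146 159 -0.63
114 165 169 -0.72
```

>>> apply_moves(plan=[{"tx": 30, "ty": 27, "tz": 2, "rx": 0, "ry": 0, "rz": 0, "jaw": -1}, {"tx": 42, "ty": 46, "tz": 2, "rx": 0, "ry": 0, "rz": 0, "jaw": -1}, {"tx": 50, "ty": 61, "tz": 2, "rx": 0, "ry": 0, "rz": -0.05, "jaw": -1}, {"tx": 58, "ty": 76, "tz": 2, "rx": 0, "ry": 0, "rz": -0.12, "jaw": -1}, {"tx": 67, "ty": 90, "tz": 2, "rx": 0, "ry": 0, "rz": -0.19, "jaw": -1}, {"tx": 78, "ty": 103, "tz": 2, "rx": 0, "ry": 0, "rz": -0.26, "jaw": -1}, {"tx": 89, "ty": 116, "tz": 2, "rx": 0, "ry": 0, "rz": -0.33, "jaw": -1}, {"tx": 101, "ty": 128, "tz": 2, "rx": 0, "ry": 0, "rz": -0.4, "jaw": -1}, {"tx": 114, "ty": 138, "tz": 2, "rx": 0, "ry": 0, "rz": -0.47, "jaw": -1}, {"tx": 128, "ty": 148, "tz": 2, "rx": 0, "ry": 0, "rz": -0.54, "jaw": -1}, {"tx": 146, "ty": 159, "tz": 2, "rx": 0, "ry": 0, "rz": -0.63, "jaw": -1}, {"tx": 165, "ty": 169, "tz": 2, "rx": 0, "ry": 0, "rz": -0.72, "jaw": -1}])

```text
time_s: 2.8
position: [0.6348, 0.2598, 0.2851]
tool_rot: [[0.988, 0.156, -0.001], [0.156, -0.988, 0.002], [-0.001, -0.003, -1.0]]
ft_force: [-2.5, -1.5, 0.4]
grip_width: -0.0001
```

```bash
python3 st.py
python3 - <<'E'
from h import *
cap("top",2);cap("side",2)
E
```

```text
2.8 q [ 12.3348  35.4043  42.2058   0.1509 102.4385  93.3925] p [0.6348 0.2598 0.2851] F [-2.5179 -1.476   0.408 ] w -0.000136749841064979
[[ 0.9878  0.156  -0.0014]
 [ 0.156  -0.9878  0.0023]
 [-0.001  -0.0025 -1.    ]]
```

View pics/top2.png

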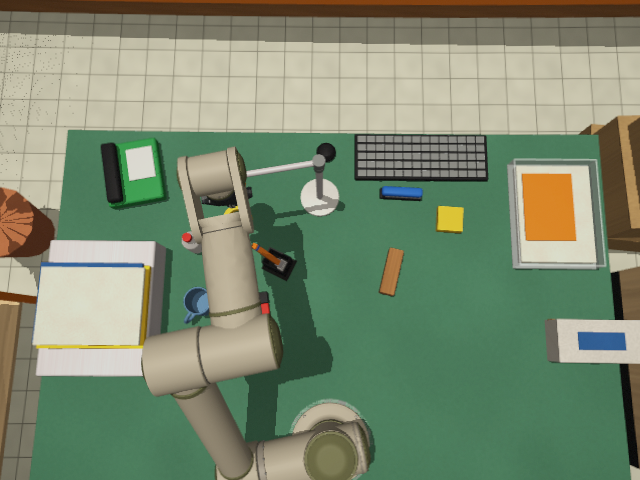

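View pics/side2.png

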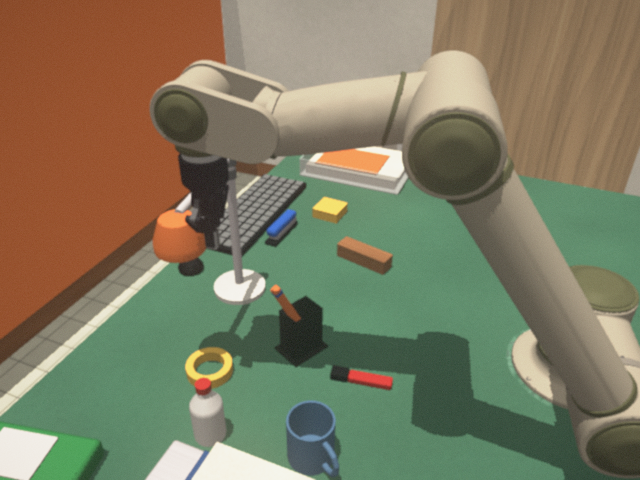

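Run:
```python
from h import *
crop("top",2,235,225,315,295,9)
crop("top",2,225,140,335,240,7)
```

```text
(no output)
```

View pics/top2c235.png

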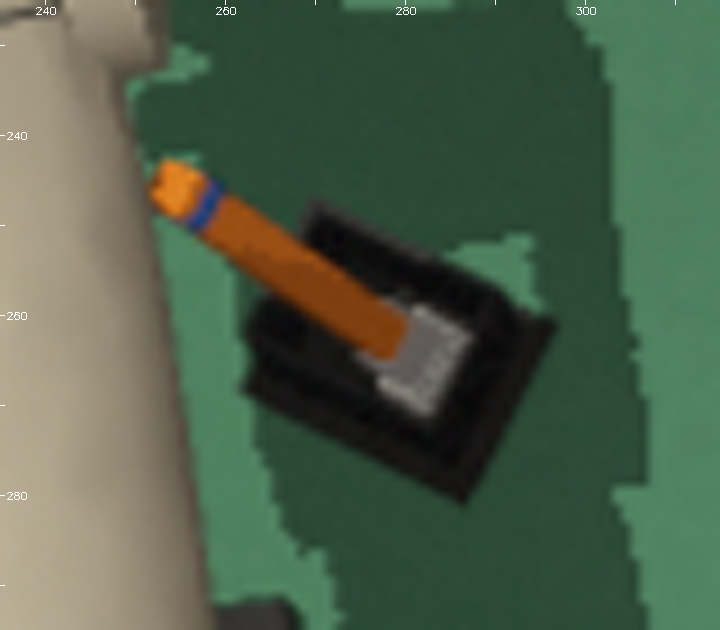

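Run:
```python
from h import *
np.set_printoptions(precision=4,suppress=True)
s=cap("side",3);t=cap("top",3)
print(tri(t,(255,246),s,(274.8,290)))
print("band",tri(t,(258,247.8),s,(277.5,295)))
print(atz(t,270,248,.105),atz(t,262.5,261.5,.105))
# predicted cup corners
for c,yaw in [((.5165,.1614),63.5),((.517,.161),62)]:
    a=np.radians(yaw);u=np.array([np.cos(a),np.sin(a)]);v=np.array([-u[1],u[0]])
    for i,j in((1,1),(1,-1),(-1,-1),(-1,1)):
        p=np.r_[np.array(c)+i*.035*u+j*.026*v,.105]; print(proj(s,p),proj(t,p))
    # handle end predicted
```

```text
(array([0.544 , 0.2134, 0.1817]), np.float64(0.00283142746428641))
band (array([0.5419, 0.2071, 0.1658]), np.float64(0.0032210649418954276))
[0.5503 0.1796 0.105 ] [0.5106 0.2001 0.105 ]
[295.5808 323.4551] [261.0206 262.0906]
[278.949  309.7727] [269.5358 246.2683]
[306.2769 295.0831] [290.904  257.1313]
[323.1345 307.843 ] [282.4801 273.0742]
[294.852  323.1579] [261.1131 261.5326]
[278.808  309.2023] [270.0371 245.9324]
[306.6738 294.9916] [291.1019 257.3477]
[323.0166 308.0342] [282.2627 273.0731]
```

>>> apply_moves(plan=[{"tx": -30, "ty": -15, "tz": 2, "rx": 0, "ry": 0, "rz": 0.0, "jaw": -1}, {"tx": -70, "ty": -45, "tz": 5, "rx": 0, "ry": 0, "rz": 0.15, "jaw": -1}, {"tx": -105, "ty": -80, "tz": 10, "rx": 0, "ry": 0, "rz": 0.3, "jaw": 0.2}, {"tx": -140, "ty": -115, "tz": 10, "rx": 0, "ry": 0, "rz": 0.45, "jaw": 0.2}, {"tx": -150, "ty": -140, "tz": 10, "rx": 0, "ry": 0, "rz": 0.6, "jaw": 0.2}, {"tx": -150, "ty": -140, "tz": 10, "rx": 0, "ry": 0, "rz": 0.75, "jaw": 0.2}, {"tx": -150, "ty": -140, "tz": 10, "rx": 0, "ry": 0, "rz": 0.9, "jaw": 0.2}, {"tx": -150, "ty": -140, "tz": 10, "rx": 0, "ry": 0, "rz": 0.94, "jaw": 0.2}])

```text
time_s: 3.8
position: [0.4833, 0.1188, 0.2953]
tool_rot: [[0.446, 0.895, -0.002], [0.895, -0.446, 0.001], [0.0, -0.002, -1.0]]
ft_force: [0.1, 0.3, -0.8]
grip_width: 0.0513
```

```bash
python3 st.py
cat > goal.py <<'E'
from h import *
from scipy.spatial.transform import Rotation as Ro
def Rt(az,tau,flip=1,roll_jaw=None):
    """tool pointing azimuth az, tau deg below horizontal, jaw horizontal"""
    A,t=np.radians(az),np.radians(tau)
    z=np.array([np.cos(A)*np.cos(t),np.sin(A)*np.cos(t),-np.sin(t)])
    y=flip*np.array([np.sin(A),-np.cos(A),0]); return np.stack([np.cross(y,z),y,z],1)
def delta(R,p):
    o=env.observe(); rv=Ro.from_matrix(R@o["tool_rot"].T).as_rotvec()
    print("t mm",np.round((np.array(p)-o["position"])*1000,1),"rv",np.round(rv,3),"deg",np.degrees(np.linalg.norm(rv)).round(1))
E
python3 - <<'E'
from goal import *
for f in(1,-1): delta(Rt(63,45,f),(.516,.158,.184));
E
```

```text
3.8 q [ 0.1171 14.1981 74.9934  0.0627 90.8957 26.6156] p [0.4833 0.1188 0.2953] F [ 0.1482  0.3089 -0.7816] w 0.05128594449734881
[[ 0.4462  0.895  -0.0015]
 [ 0.895  -0.4462  0.0011]
 [ 0.0003 -0.0018 -1.    ]]
t mm [  32.7   39.2 -111.3] rv [ 0.7   -0.355 -0.009] deg 45.0
t mm [  32.7   39.2 -111.3] rv [-0.538 -1.073  2.895] deg 179.6
```

>>> apply_moves(plan=[{"tx": 0, "ty": 0, "tz": 0, "rx": 0.14, "ry": -0.07, "rz": 0, "jaw": 0.2}, {"tx": 0, "ty": 0, "tz": 0, "rx": 0.28, "ry": -0.14, "rz": 0, "jaw": 0.2}, {"tx": 0, "ty": 0, "tz": 0, "rx": 0.42, "ry": -0.21, "rz": 0, "jaw": 0.2}, {"tx": 0, "ty": 0, "tz": -20, "rx": 0.56, "ry": -0.28, "rz": 0, "jaw": 0.2}, {"tx": 10, "ty": 15, "tz": -50, "rx": 0.7, "ry": -0.355, "rz": 0, "jaw": 0.2}, {"tx": 33, "ty": 39, "tz": -90, "rx": 0.7, "ry": -0.355, "rz": 0, "jaw": 0.2}, {"tx": 33, "ty": 39, "tz": -111, "rx": 0.7, "ry": -0.355, "rz": -0.01, "jaw": 0.2}, {"tx": 33, "ty": 39, "tz": -111, "rx": 0.7, "ry": -0.355, "rz": -0.01, "jaw": 0.2}])

```text
time_s: 4.6
position: [0.5144, 0.1581, 0.1821]
tool_rot: [[0.324, 0.891, 0.318], [0.63, -0.454, 0.63], [0.706, -0.004, -0.708]]
ft_force: [-0.1, -0.5, -0.1]
grip_width: 0.0515
```

```bash
python3 st.py
python3 - <<'E'
from goal import *
cap("side",4);cap("top",4);crop("side",4,200,180,400,380,3);crop("top",4,215,140,345,290,4)
delta(Rt(63,45),(.5414,.2082,.1278))
E
```

```text
4.6 q [-16.3054  18.9056 103.2076  52.5268  60.9882 -17.3768] p [0.5144 0.1581 0.1821] F [-0.0907 -0.453  -0.0721] w 0.05153779507912194
[[ 0.3245  0.891   0.3177]
 [ 0.6298 -0.454   0.6302]
 [ 0.7057 -0.0044 -0.7085]]
t mm [ 25.4  50.5 -57.5] rv [0.001 0.001 0.   ] deg 0.1
```

View pics/side4c200.png

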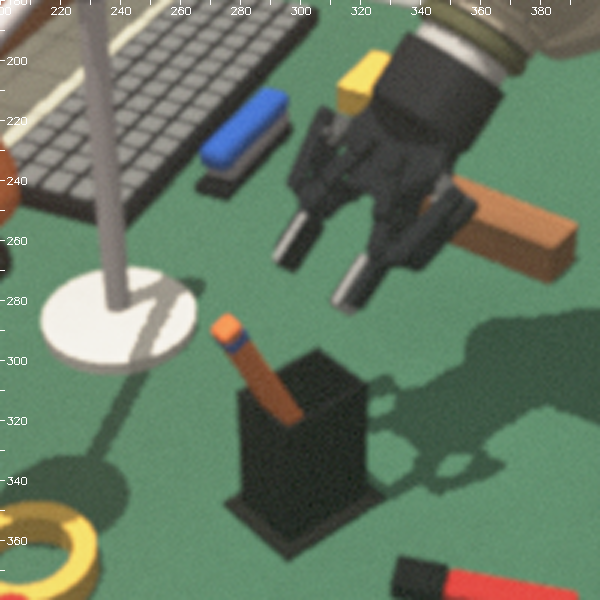

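View pics/top4c215.png

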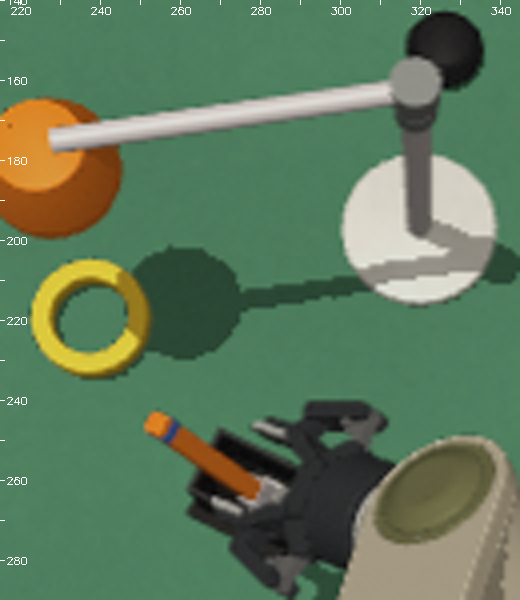

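>>> apply_moves(plan=[{"tx": 12, "ty": 25, "tz": -28, "rx": 0, "ry": 0, "rz": 0, "jaw": 0.2}, {"tx": 25, "ty": 50, "tz": -57, "rx": 0, "ry": 0, "rz": 0, "jaw": 0.2}, {"tx": 25, "ty": 50, "tz": -57, "rx": 0, "ry": 0, "rz": 0, "jaw": 0.2}, {"tx": 25, "ty": 50, "tz": -57, "rx": 0, "ry": 0, "rz": 0, "jaw": 0.2}])

```text
time_s: 5.1
position: [0.5412, 0.2078, 0.1299]
tool_rot: [[0.318, 0.891, 0.323], [0.631, -0.453, 0.63], [0.708, 0.004, -0.707]]
ft_force: [0.2, -0.0, 0.4]
grip_width: 0.0512
```

```bash
python3 st.py
python3 - <<'E'
from goal import *
cap("side",5);cap("top",5);crop("side",5,230,240,350,370,5);crop("top",5,235,220,335,290,7)
E
```

```text
5.1 q [ -9.0956  26.1417 102.753   58.513   52.0896 -20.6221] p [0.5412 0.2078 0.1299] F [ 0.2279 -0.0424  0.4075] w 0.051152851241260254
[[ 0.3176  0.8915  0.3231]
 [ 0.6311 -0.4531  0.6296]
 [ 0.7077  0.0039 -0.7065]]
```

View pics/side5c230.png

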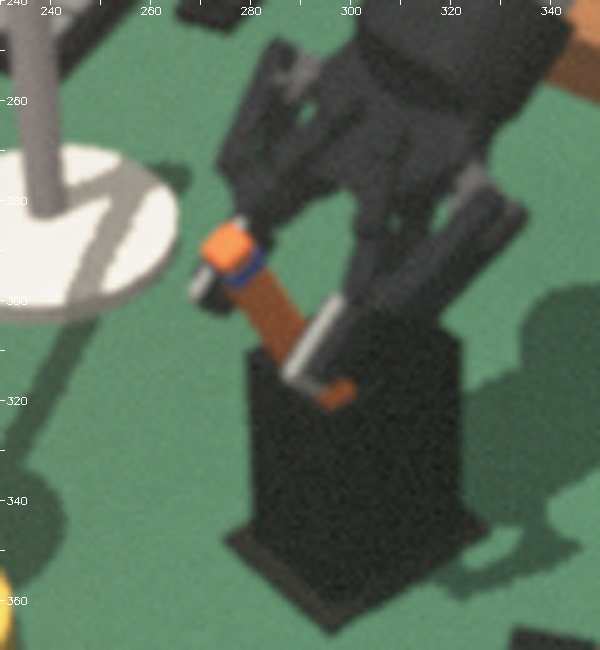

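View pics/top5c235.png

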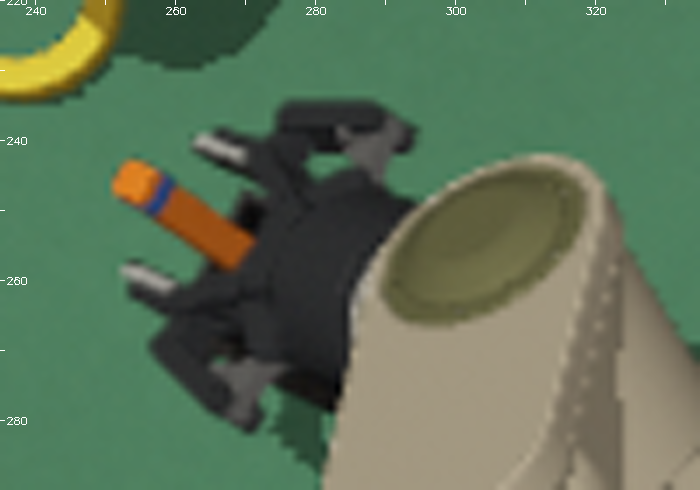

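>>> apply_moves(plan=[{"tx": 0, "ty": 0, "tz": -2, "rx": 0, "ry": 0, "rz": 0, "jaw": -1}, {"tx": 0, "ty": 0, "tz": -2, "rx": 0, "ry": 0, "rz": 0, "jaw": -1}, {"tx": 0, "ty": 0, "tz": -2, "rx": 0, "ry": 0, "rz": 0, "jaw": -1}, {"tx": 0, "ty": 0, "tz": -2, "rx": 0, "ry": 0, "rz": 0, "jaw": -1}, {"tx": 0, "ty": 0, "tz": -2, "rx": 0, "ry": 0, "rz": 0, "jaw": -1}], grip_force=60)

```text
time_s: 5.7
position: [0.5418, 0.2068, 0.1289]
tool_rot: [[0.317, 0.891, 0.326], [0.631, -0.455, 0.629], [0.708, 0.006, -0.706]]
ft_force: [-1.6, -2.8, 6.1]
grip_width: 0.0148
```

```bash
python3 st.py
```

```text
5.7 q [ -9.1997  26.2425 102.8535  58.7482  51.9142 -20.9801] p [0.5418 0.2068 0.1289] F [-1.6334 -2.8365  6.1356] w 0.014785282945839633
[[ 0.3173  0.8905  0.3259]
 [ 0.6306 -0.4548  0.6289]
 [ 0.7083  0.006  -0.7059]]
```

>>> apply_moves(plan=[{"tx": 2, "ty": 4, "tz": 9, "rx": 0, "ry": 0, "rz": 0, "jaw": -1}, {"tx": 5, "ty": 9, "tz": 22, "rx": 0, "ry": 0, "rz": 0, "jaw": -1}, {"tx": 9, "ty": 17, "tz": 41, "rx": 0, "ry": 0, "rz": 0, "jaw": -1}, {"tx": 13, "ty": 25, "tz": 61, "rx": 0, "ry": 0, "rz": 0, "jaw": -1}, {"tx": 17, "ty": 34, "tz": 81, "rx": 0, "ry": 0, "rz": 0, "jaw": -1}, {"tx": 21, "ty": 42, "tz": 102, "rx": 0, "ry": 0, "rz": 0, "jaw": -1}, {"tx": 25, "ty": 50, "tz": 122, "rx": 0, "ry": 0, "rz": 0, "jaw": -1}, {"tx": 25, "ty": 53, "tz": 145, "rx": 0, "ry": 0, "rz": 0, "jaw": -1}, {"tx": 20, "ty": 53, "tz": 160, "rx": 0, "ry": 0, "rz": 0, "jaw": -1}])

```text
time_s: 6.6
position: [0.5618, 0.2601, 0.2901]
tool_rot: [[0.316, 0.891, 0.326], [0.631, -0.454, 0.629], [0.708, 0.007, -0.706]]
ft_force: [0.1, -0.3, -0.6]
grip_width: 0.0149
```

```bash
python3 st.py
python3 - <<'E'
from goal import *
cap("side",6);cap("top",6);
E
```

```text
6.6 q [-2.3282 16.401  85.5766 45.6161 63.873   8.7819] p [0.5618 0.2601 0.2901] F [ 0.1389 -0.3344 -0.6034] w 0.01486340612031603
[[ 0.3163  0.8908  0.3263]
 [ 0.6309 -0.4544  0.6289]
 [ 0.7085  0.0069 -0.7057]]
```

View pics/side6.png

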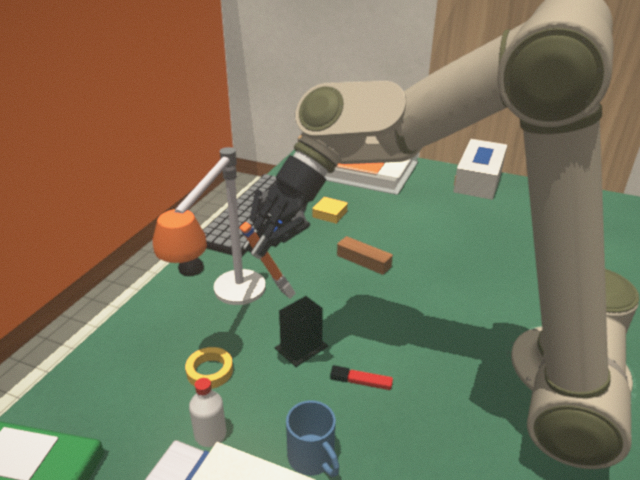

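View pics/top6.png

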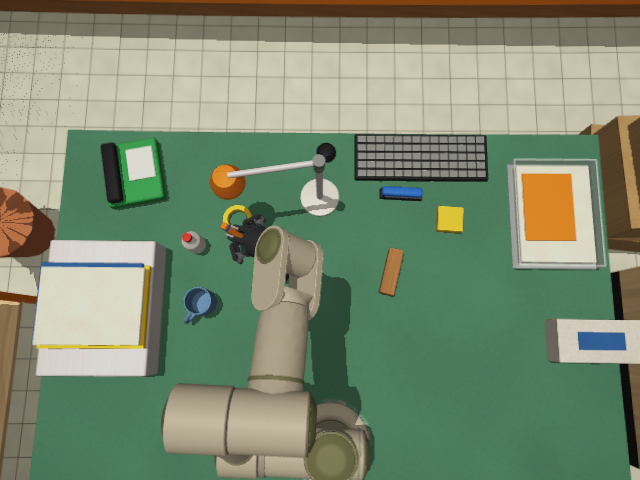

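```bash
cat > kin.py <<'E'
import numpy as np
from scipy.spatial.transform import Rotation as Ro
from scipy.optimize import least_squares
S=[eval(l) for l in open("samples.txt")]
def rz(a):return Ro.from_euler('z',a,degrees=True).as_matrix()
def ry(a):return Ro.from_euler('y',a,degrees=True).as_matrix()
def fr(q):return rz(q[0])@ry(q[1]+q[2])@rz(q[3])@ry(q[4])@rz(q[5])
def fp(q,P):
    a1,d,h,L2,e,L3,d6=P
    return rz(q[0])@(np.array([a1,d,h])+ry(q[1])@[0,0,L2]+ry(q[1]+q[2])@[e,0,L3])+fr(q)@[0,0,d6]
def fit():
    f=lambda P:np.concatenate([fp(s[0],P)-s[1] for s in S])
    return least_squares(f,[0,.118,.3,.4,0,.4,.2])
P=fit().x
LO=np.array([-178.18,-50.72,12.68,-81.47,9.98,-165.26]);HI=np.array([178.18,133.34,142.11,261.47,163.14,165.26])
def ik(R,p,q0):
    def f(q): 
        return np.r_[(fp(q,P)-p)*10,(fr(q)-R).ravel()]
    r=least_squares(f,np.clip(q0,LO+.1,HI-.1),bounds=(LO,HI),x_scale=30.); return r.x,np.abs(r.fun).max()
E
python3 - <<'E'
from kin import *
np.set_printoptions(precision=4,suppress=True)
r=fit();print(r.x,np.abs(r.fun).max())
for s in S[-3:]: print(fr(s[0])-np.array(s[2]))
E
```

```text
[-0.      0.1175  0.1301  0.5371  0.103   0.3508  0.2575] 8.390232952848464e-10
[[-1.2091 -0.5738  0.    ]
 [-0.178   1.0842 -0.    ]
 [-0.7116  0.7038  0.    ]]
[[-1.2079 -0.5732 -0.    ]
 [-0.1757  1.0854 -0.    ]
 [-0.7143  0.7023  0.    ]]
[[-1.2071 -0.5745  0.    ]
 [-0.1765  1.0853 -0.    ]
 [-0.7154  0.7016 -0.    ]]
```

```bash
cat >> kin.py <<'E'
C=fr(S[-1][0]).T@np.array(S[-1][2])
C=np.linalg.svd(C); C=C[0]@C[2]
_fr=fr
def fr(q): return _fr(q)@C
E
python3 - <<'E'
from kin import *
from goal import *
np.set_printoptions(precision=3,suppress=True)
print(C); print(np.abs(fr(S[2][0])-S[2][2]).max())
d=cap("side",7); o=env.observe(); R=o["tool_rot"];p=o["position"]
g=p-.0187*R[:,2]
# brush axis in tool frame: perpendicular to y; at grasp
u=np.array([np.cos(np.radians(63)),np.sin(np.radians(63)),0])
for lean in(22,25,28):
    zb=np.sin(np.radians(lean))*u+np.array([0,0,np.cos(np.radians(lean))])
    print(lean,[proj(d,g+k*zb).round(1) for k in(.045,-.102,-.120,-.155)])
crop("side",7,230,210,310,310,8)
E
```

```text
[[ 0. -1.  0.]
 [ 1.  0.  0.]
 [-0.  0.  1.]]
3.3306690738754696e-16
22 [array([248. , 226.6]), array([277.9, 279.9]), array([281.2, 285.7]), array([287.2, 296.5])]
25 [array([246.9, 227.5]), array([280.1, 277.9]), array([283.6, 283.4]), array([290.3, 293.6])]
28 [array([245.9, 228.5]), array([282.1, 275.9]), array([286., 281.]), array([293.3, 290.5])]
```

View pics/side7c230.png

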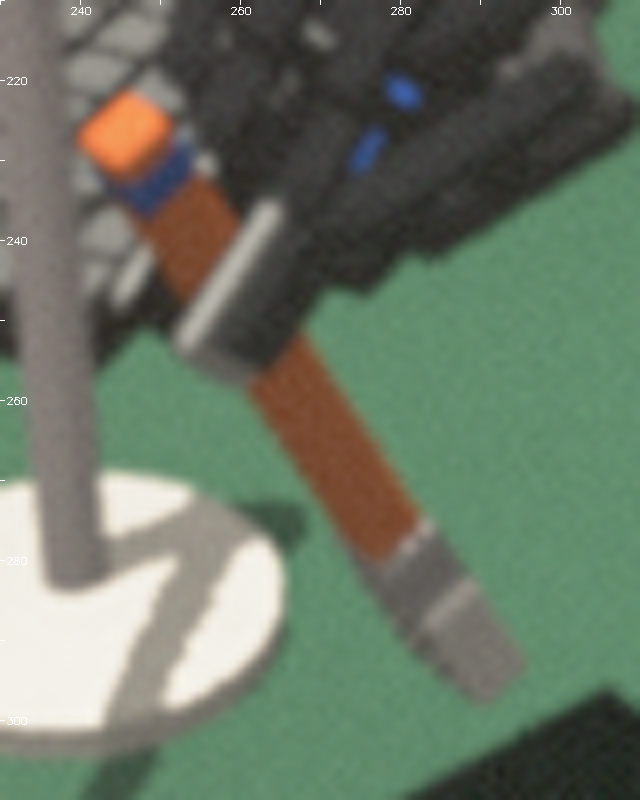

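Run:
```python
from kin import *
from goal import *
np.set_printoptions(precision=3,suppress=True)
o=env.observe();q=np.array(o["q"])
rest=np.array([.494,-.181,0]);az=77.3
h=np.array([np.cos(np.radians(az)),np.sin(np.radians(az)),0])
R2=Rt(az,110)
Ra=o["tool_rot"]
for zz in(.20,.05):
    p2=rest+.045*h+[0,0,zz]+.0187*R2[:,2]
    delta(R2,p2)
    rv=Ro.from_matrix(R2@Ra.T).as_rotvec()
    if zz>.1:
        for k in np.linspace(0,1,9):
            R=Ro.from_rotvec(rv*k).as_matrix()@Ra; p=o["position"]*(1-k)+p2*k
            q,e=ik(R,p,q);print(k,q,e)
    else: q,e=ik(R2,p2,q);print(q,e)
```

```text
t mm [ -58.9 -403.  -106.5] rv [-1.069  0.393  0.219] deg 66.4
0.0 [-2.376 16.403 85.761 45.67  63.771  8.627] 2.402592014227878e-16
0.125 [-5.53  16.026 84.444 36.926 68.786  8.953] 1.0817069462376594e-10
0.25 [-8.212 16.094 83.215 28.624 72.861  8.184] 6.933287277632871e-11
0.375 [-10.495  16.521  82.254  20.511  75.794   6.677] 4.274541831605916e-11
0.5 [-12.469  17.238  81.693  12.439  77.464   4.77 ] 4.6943671172527957e-11
0.625 [-14.23   18.206  81.619   4.328  77.826   2.796] 5.276508396878654e-11
0.75 [-15.877  19.412  82.07   -3.879  76.908   1.097] 6.558792398081437e-11
0.875 [-17.507  20.87   83.036 -12.262  74.82    0.02 ] 8.015497640623259e-11
1.0 [-19.213  22.622  84.456 -20.965  71.757  -0.087] 4.698469391328786e-10
t mm [ -58.9 -403.  -256.5] rv [-1.069  0.393  0.219] deg 66.4
[-19.213  34.246  94.444 -25.601  51.853   9.56 ] 5.066841946010925e-10
```

>>> apply_moves(plan=[{"tx": -7, "ty": -45, "tz": 0, "rx": -0.13, "ry": 0.05, "rz": 0.027, "jaw": -1}, {"tx": -14, "ty": -90, "tz": 0, "rx": -0.26, "ry": 0.1, "rz": 0.055, "jaw": -1}, {"tx": -20, "ty": -135, "tz": 0, "rx": -0.39, "ry": 0.145, "rz": 0.08, "jaw": -1}, {"tx": -27, "ty": -180, "tz": -10, "rx": -0.52, "ry": 0.19, "rz": 0.107, "jaw": -1}, {"tx": -34, "ty": -225, "tz": -20, "rx": -0.65, "ry": 0.24, "rz": 0.135, "jaw": -1}, {"tx": -40, "ty": -270, "tz": -30, "rx": -0.78, "ry": 0.29, "rz": 0.16, "jaw": -1}, {"tx": -46, "ty": -315, "tz": -50, "rx": -0.91, "ry": 0.335, "rz": 0.185, "jaw": -1}, {"tx": -53, "ty": -360, "tz": -80, "rx": -1.03, "ry": 0.38, "rz": 0.21, "jaw": -1}, {"tx": -59, "ty": -403, "tz": -107, "rx": -1.069, "ry": 0.393, "rz": 0.219, "jaw": -1}, {"tx": -59, "ty": -403, "tz": -150, "rx": -1.069, "ry": 0.393, "rz": 0.219, "jaw": -1}, {"tx": -59, "ty": -403, "tz": -180, "rx": -1.069, "ry": 0.393, "rz": 0.219, "jaw": -1}, {"tx": -59, "ty": -403, "tz": -180, "rx": -1.069, "ry": 0.393, "rz": 0.219, "jaw": -1}])

```text
time_s: 7.95
position: [0.4995, -0.1428, 0.1042]
tool_rot: [[0.204, 0.975, -0.085], [0.918, -0.22, -0.33], [-0.34, -0.011, -0.94]]
ft_force: [-0.3, -0.1, 0.4]
grip_width: 0.0148
```

```bash
python3 st.py
python3 - <<'E'
from goal import *
cap("side",8);cap("top",8);crop("side",8,300,150,430,290,5);crop("top",8,340,190,460,310,6)
rest=np.array([.494,-.181,0]);az=77.3
h=np.array([np.cos(np.radians(az)),np.sin(np.radians(az)),0])
R2=Rt(az,110);delta(R2,rest+.045*h+[0,0,.05]+.0187*R2[:,2])
E
```

```text
7.95 q [-19.2801  28.0077  90.5    -22.6571  61.7216   4.2307] p [ 0.4995 -0.1428  0.1042] F [-0.2613 -0.119   0.4287] w 0.01483083839041305
[[ 0.2037  0.9753 -0.0852]
 [ 0.918  -0.2205 -0.3296]
 [-0.3403 -0.0111 -0.9403]]
t mm [  0.3  -0.  -76.5] rv [-0.001 -0.002 -0.   ] deg 0.1
```

View pics/side8c300.png

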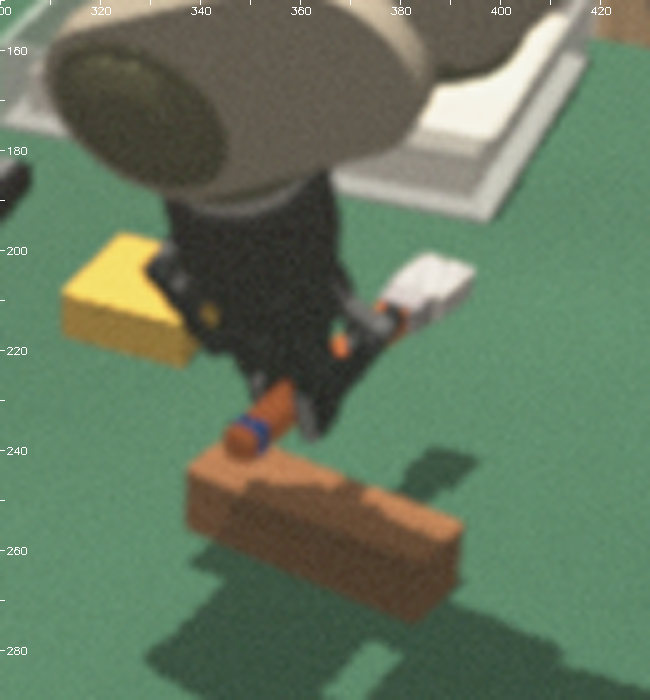

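View pics/top8c340.png

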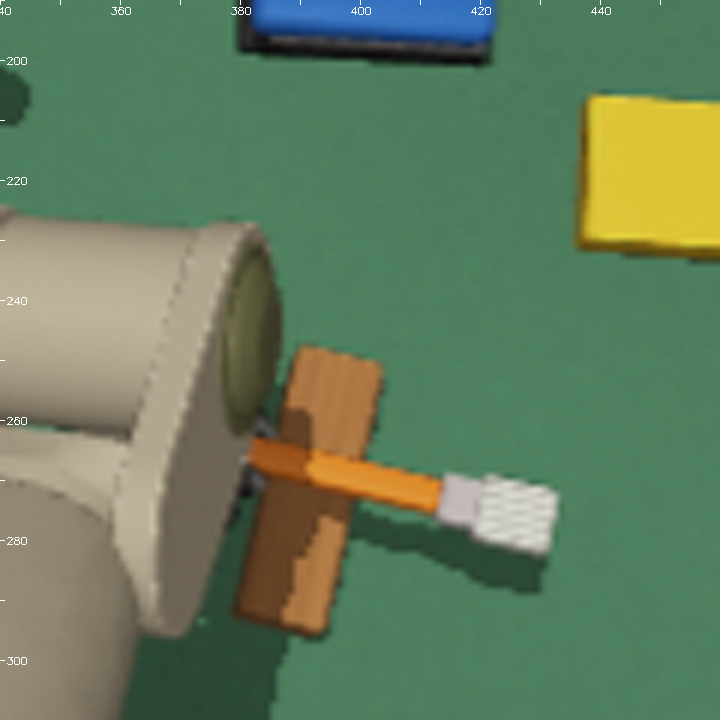

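Run:
```python
from goal import *
np.set_printoptions(precision=4,suppress=True)
s=cap("side",9);t=cap("top",9);o=env.observe();g=o["position"]-.0187*o["tool_rot"][:,2];h=o["tool_rot"][:,0]*0+np.array([.22,.975,0])
print(g)
for k in(.045,-.102,-.155):print(proj(s,g+k*h),proj(t,g+k*h))
print(tri(t,(431.5,276),s,(389,206)))
print(tri(t,(413.2,271.8),s,(379.5,214)))
```

```text
[ 0.5045 -0.1372  0.128 ]
[346.9735 234.5463] [364.8392 260.0712]
[379.0067 208.4818] [415.6523 271.9275]
[389.4328 199.9983] [434.127 276.24 ]
(array([ 0.471 , -0.2845,  0.1126]), np.float64(0.003606267856606815))
(array([ 0.4813, -0.2325,  0.115 ]), np.float64(0.005357596643963484))
```

>>> apply_moves(plan=[{"tx": 0, "ty": 0, "tz": -30, "rx": 0, "ry": 0, "rz": 0, "jaw": -1}, {"tx": 0, "ty": 0, "tz": -55, "rx": 0, "ry": 0, "rz": 0, "jaw": -1}, {"tx": 0, "ty": 0, "tz": -68, "rx": 0, "ry": 0, "rz": 0, "jaw": -1}, {"tx": 0, "ty": 0, "tz": -73, "rx": 0, "ry": 0, "rz": 0, "jaw": -1}, {"tx": 0, "ty": 0, "tz": -75, "rx": 0, "ry": 0, "rz": 0, "jaw": -1}, {"tx": 0, "ty": 0, "tz": -75, "rx": 0, "ry": 0, "rz": 0, "jaw": -1}])

```text
time_s: 8.75
position: [0.5036, -0.1436, 0.0363]
tool_rot: [[0.207, 0.976, -0.072], [0.916, -0.219, -0.335], [-0.343, 0.004, -0.939]]
ft_force: [-0.1, -0.3, -1.2]
grip_width: 0.0147
```

```bash
python3 st.py
python3 - <<'E'
from goal import *
cap("side",10);cap("top",10);crop("side",10,300,190,420,290,6);crop("top",10,340,190,460,310,6)
E
```

```text
8.75 q [-19.1866  33.9093  94.2331 -25.51    52.1524   9.3759] p [ 0.5036 -0.1436  0.0363] F [-0.0658 -0.2778 -1.1913] w 0.014719321844167252
[[ 0.2071  0.9757 -0.0717]
 [ 0.9163 -0.2191 -0.3351]
 [-0.3427  0.0037 -0.9394]]
```

View pics/side10c300.png

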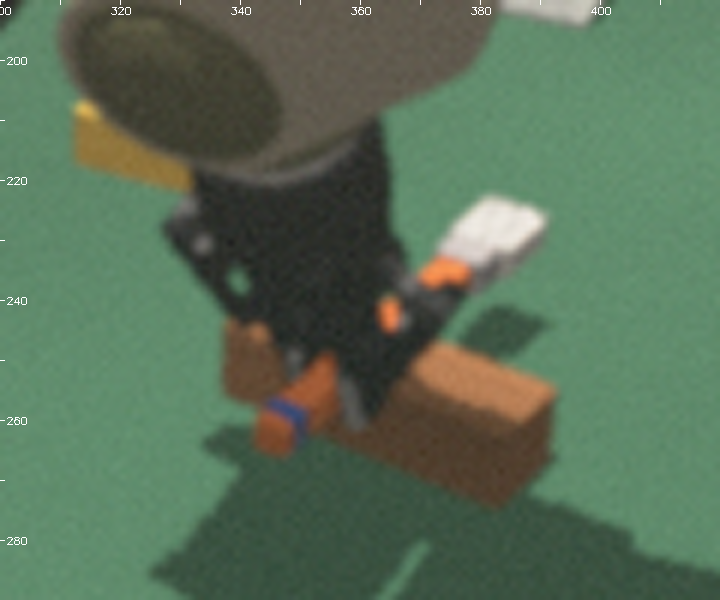

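>>> apply_moves(plan=[{"tx": 0, "ty": 0, "tz": -3, "rx": 0, "ry": 0, "rz": 0, "jaw": -1}, {"tx": 0, "ty": 0, "tz": -5, "rx": 0, "ry": 0, "rz": 0, "jaw": -1}, {"tx": 0, "ty": 0, "tz": -6, "rx": 0, "ry": 0, "rz": 0, "jaw": -1}])

```text
time_s: 9.15
position: [0.5039, -0.1436, 0.0313]
tool_rot: [[0.208, 0.976, -0.071], [0.916, -0.219, -0.336], [-0.343, 0.005, -0.939]]
ft_force: [-3.2, 5.4, 16.6]
grip_width: 0.015
```

```bash
python3 st.py
```

```text
9.15 q [-19.1679  34.3801  94.4703 -25.8223  51.4593   9.8539] p [ 0.5039 -0.1436  0.0313] F [-3.2357  5.3589 16.5618] w 0.015025020260828165
[[ 0.2075  0.9757 -0.0707]
 [ 0.916  -0.2192 -0.3361]
 [-0.3434  0.005  -0.9392]]
```

>>> apply_moves(plan=[{"tx": 0, "ty": 0, "tz": 1, "rx": 0, "ry": 0, "rz": 0, "jaw": -0.3}, {"tx": 0, "ty": 0, "tz": 1, "rx": 0, "ry": 0, "rz": 0, "jaw": 0}, {"tx": 0, "ty": 0, "tz": 1, "rx": 0, "ry": 0, "rz": 0, "jaw": 0}, {"tx": 0, "ty": 0, "tz": 1, "rx": 0, "ry": 0, "rz": 0, "jaw": 0}, {"tx": 2, "ty": 10, "tz": 28, "rx": 0, "ry": 0, "rz": 0, "jaw": 0}, {"tx": 5, "ty": 22, "tz": 65, "rx": 0, "ry": 0, "rz": 0, "jaw": 0}, {"tx": 5, "ty": 40, "tz": 110, "rx": 0, "ry": 0, "rz": 0, "jaw": 0}, {"tx": 5, "ty": 80, "tz": 150, "rx": 0, "ry": 0, "rz": 0, "jaw": 0}])

```text
time_s: 9.95
position: [0.5091, -0.0687, 0.1789]
tool_rot: [[0.21, 0.975, -0.07], [0.915, -0.221, -0.336], [-0.344, 0.007, -0.939]]
ft_force: [0.3, -0.6, 0.0]
grip_width: 0.0429
```

```bash
python3 st.py
python3 - <<'E'
from goal import *
cap("side",11);cap("top",11);crop("side",11,300,190,420,290,6);crop("top",11,340,210,450,310,7)
E
```

```text
9.95 q [-10.9273  23.0608  84.4055 -20.9511  73.9028   8.0367] p [ 0.5091 -0.0687  0.1789] F [ 0.2672 -0.5976  0.0484] w 0.04288338509300997
[[ 0.2101  0.9752 -0.0699]
 [ 0.9154 -0.2213 -0.3364]
 [-0.3435  0.0067 -0.9391]]
```

View pics/side11c300.png

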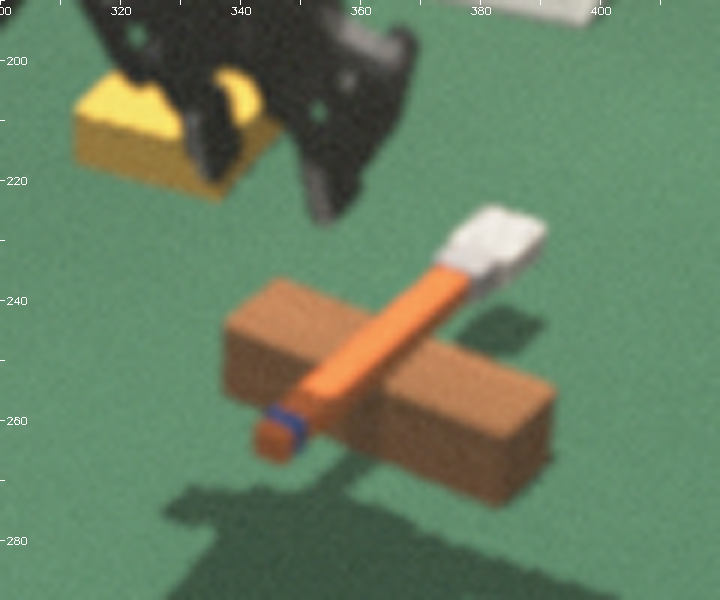

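View pics/top11c340.png

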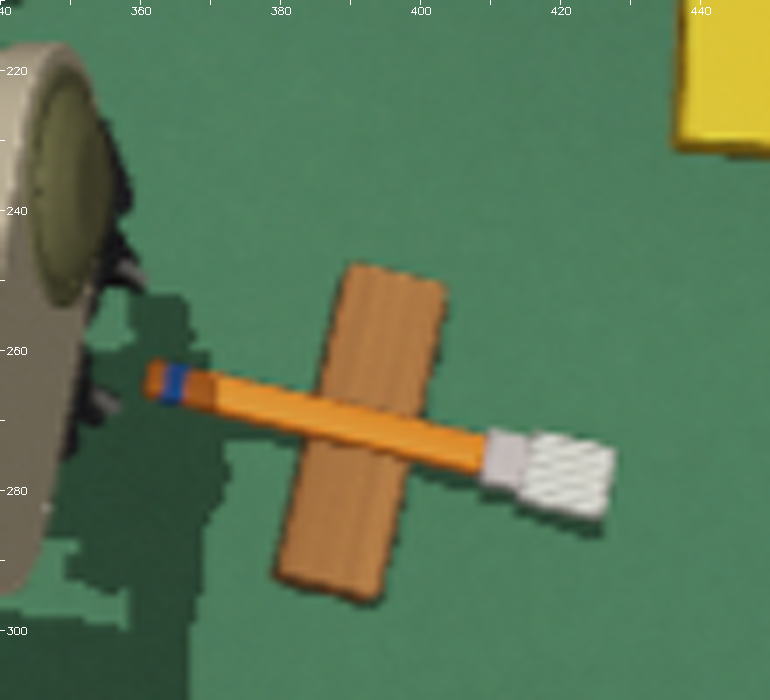

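Run:
```python
from kin import *
from goal import *
np.set_printoptions(precision=2,suppress=True)
o=env.observe();q=np.array(o["q"])
t=cap("top",12)
he=atz(t,361,264,.048);fe=atz(t,409.6,274.2,.050);be=atz(t,427,279,.05)
print((he*1000).round(1),(fe*1000).round(1),(be*1000).round(1),np.linalg.norm(he-fe),np.degrees(np.arctan2(*(he-fe)[[1,0]])), np.linalg.norm(he-be))
h=(he-fe);h[2]=0;h/=np.linalg.norm(h);az=np.degrees(np.arctan2(h[1],h[0]))
g=fe+.014*h; 
print("g",g)
for f in(1,-1):
  for zz in(.05,.25):
    R=Rt(az,90,f);gg=g.copy();gg[2]=zz;p=gg+.0187*R[:,2]
    best=min((ik(R,p,q+np.array([0,0,0,0,0,d])) for d in(0,90,-90,150,-150)),key=lambda r:r[1]);print("pick",f,zz,best)
cup=np.array([.516,.160,0])
rng=np.random.default_rng(0)
for f in(1,-1):
 for phi in(60,80,100,120,140,-30):
  for tau in(0,15):
   for zz in(.17,.27):
    R=Rt(phi,tau,f);p=cup+[0,0,zz]+.0187*R[:,2]
    rs=[ik(R,p,np.array([a,20,90,q4,q5,q6])) for a in(-20,) for q4 in(80,150) for q5 in(60,) for q6 in(-120,-40,40,120)]
    rs=[r for r in rs if r[1]<1e-3]
    qs=sorted({tuple(np.round(r[0],0)) for r in rs})
    print(f,phi,tau,zz,[np.array(x) for x in qs])
```

```text
[514.1 -88.   48. ] [ 484.7 -232.2   50. ] [ 471.  -283.4   50. ] 0.1471731039052225 78.49411173824546 0.20012100165544505
g [ 0.49 -0.22  0.05]
pick 1 0.05 (array([-36.85,  33.57,  92.25,  -0.  ,  54.18, -25.34]), np.float64(2.220446049250313e-15))
pick 1 0.25 (array([-36.85,  20.22,  76.83,  -0.  ,  82.95, -25.34]), np.float64(2.220446049250313e-15))
pick -1 0.05 (array([-36.85,  33.57,  92.25,   0.  ,  54.18, 154.66]), np.float64(6.661338147750939e-15))
pick -1 0.25 (array([-36.85,  20.22,  76.83,   0.  ,  82.95, 154.66]), np.float64(2.220446049250313e-15))
1 60 0 0.17 [array([-24.,  41., 118.,  96.,  88., -69.])]
1 60 0 0.27 [array([-24.,  27., 114.,  95.,  86., -52.])]
1 60 15 0.17 [array([-23.,  32., 116.,  88.,  73., -57.])]
1 60 15 0.27 [array([-23.,  20., 110.,  83.,  75., -38.])]
1 80 0 0.17 [array([-23.,  43., 105.,  79.,  97., -59.])]
1 80 0 0.27 [array([-23.,  32., 102.,  81.,  99., -44.])]
1 80 15 0.17 [array([-22.,  36., 103.,  71.,  86., -50.])]
1 80 15 0.27 [array([-22.,  26.,  98.,  71.,  91., -36.])]
1 100 0 0.17 [array([-20.,  47.,  91.,  67., 109., -52.])]
1 100 
[... 1654 characters left out ...]
.,  51.,  78.,  58., 123., 132.])]
-1 120 0 0.27 [array([-15.,  43.,  75.,  65., 129., 143.])]
-1 120 15 0.17 [array([-14.,  45.,  77.,  50., 115., 132.])]
-1 120 15 0.27 [array([-14.,  38.,  73.,  55., 123., 142.])]
-1 140 0 0.17 [array([ -9.,  55.,  66.,  49., 138., 131.])]
-1 140 0 0.27 [array([ -9.,  48.,  63.,  59., 143., 143.])]
-1 140 15 0.17 [array([ -9.,  50.,  66.,  40., 129., 127.])]
-1 140 15 0.27 [array([ -9.,  43.,  61.,  47., 137., 138.])]
-1 -30 0 0.17 [array([ 26.,  41., 115., 238.,  77.,  70.])]
-1 -30 0 0.27 [array([ 26.,  28., 112., 243.,  69.,  55.])]
-1 -30 15 0.17 [array([ 25.,  33., 113., 248.,  58.,  58.])]
-1 -30 15 0.27 [array([ 25.,  21., 108., 260.,  53.,  37.])]
```

Run:
```python
from goal import *
delta(Rt(78.5,90,1),(.4875,-.2185,.12))
```

```text
t mm [ -22.1 -151.4  -58.5] rv [ 0.345 -0.064  0.019] deg 20.1
```

>>> apply_moves(plan=[{"tx": -5, "ty": -40, "tz": 0, "rx": 0.12, "ry": -0.02, "rz": 0.006, "jaw": 0}, {"tx": -12, "ty": -85, "tz": 0, "rx": 0.24, "ry": -0.045, "rz": 0.012, "jaw": 0}, {"tx": -22, "ty": -130, "tz": -10, "rx": 0.345, "ry": -0.064, "rz": 0.019, "jaw": 0}, {"tx": -22, "ty": -151, "tz": -35, "rx": 0.345, "ry": -0.064, "rz": 0.019, "jaw": 0}, {"tx": -22, "ty": -151, "tz": -58, "rx": 0.345, "ry": -0.064, "rz": 0.019, "jaw": 0}, {"tx": -22, "ty": -151, "tz": -58, "rx": 0.345, "ry": -0.064, "rz": 0.019, "jaw": 0}])

```text
time_s: 10.7
position: [0.4854, -0.2185, 0.1166]
tool_rot: [[0.202, 0.979, -0.006], [0.979, -0.202, 0.005], [0.004, -0.007, -1.0]]
ft_force: [-0.8, 0.0, 0.4]
grip_width: 0.0429
```

```bash
python3 st.py
python3 - <<'E'
from goal import *
cap("side",13);cap("top",13);crop("side",13,300,150,420,290,5)
delta(Rt(78.5,90,1),(.4875,-.2185,.031))
E
```

```text
10.7 q [-36.9942  26.7434  87.0253   0.0162  66.7021 -25.3212] p [ 0.4854 -0.2185  0.1166] F [-0.7993  0.0416  0.3688] w 0.04291770660694823
[[ 0.2024  0.9793 -0.0064]
 [ 0.9793 -0.2024  0.0052]
 [ 0.0037 -0.0073 -1.    ]]
t mm [  0.3  -0.4 -89. ] rv [-0.001 -0.001  0.001] deg 0.1
```

View pics/side13c300.png

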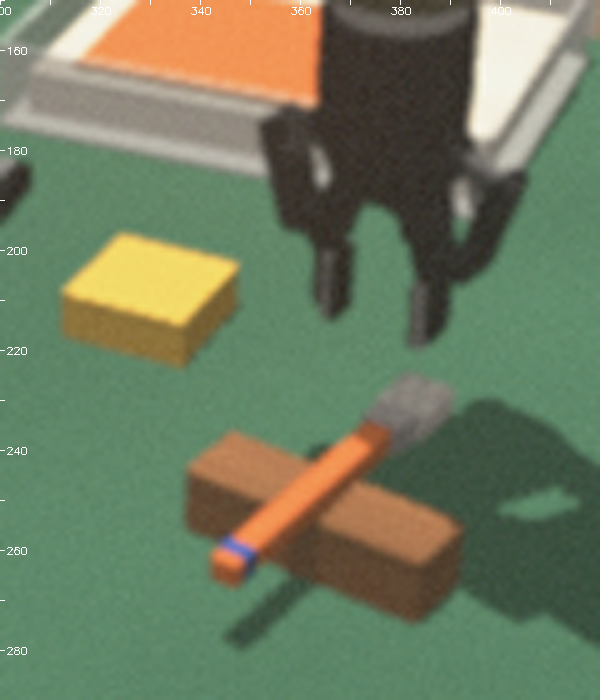

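>>> apply_moves(plan=[{"tx": 2, "ty": 0, "tz": -35, "rx": 0, "ry": 0, "rz": 0, "jaw": 0}, {"tx": 2, "ty": 0, "tz": -60, "rx": 0, "ry": 0, "rz": 0, "jaw": 0}, {"tx": 2, "ty": 0, "tz": -72, "rx": 0, "ry": 0, "rz": 0, "jaw": 0}, {"tx": 2, "ty": 0, "tz": -79, "rx": 0, "ry": 0, "rz": 0, "jaw": 0}, {"tx": 2, "ty": 0, "tz": -83, "rx": 0, "ry": 0, "rz": 0, "jaw": 0}])

```text
time_s: 11.3
position: [0.4898, -0.2181, 0.0376]
tool_rot: [[0.199, 0.98, -0.0], [0.98, -0.199, 0.001], [0.0, -0.0, -1.0]]
ft_force: [0.1, 0.1, 0.5]
grip_width: 0.0426
```

```bash
python3 st.py
python3 - <<'E'
from goal import *
cap("side",14);crop("side",14,320,170,420,270,7)
cap("top",14);crop("top",14,370,220,450,300,8)
E
```

```text
11.3 q [-36.6732  33.1659  91.6006   0.0183  55.2687 -25.1849] p [ 0.4898 -0.2181  0.0376] F [0.096  0.1081 0.4894] w 0.042590512930616845
[[ 0.1993  0.9799 -0.0003]
 [ 0.9799 -0.1993  0.0006]
 [ 0.0005 -0.0004 -1.    ]]
```

View pics/side14c320.png

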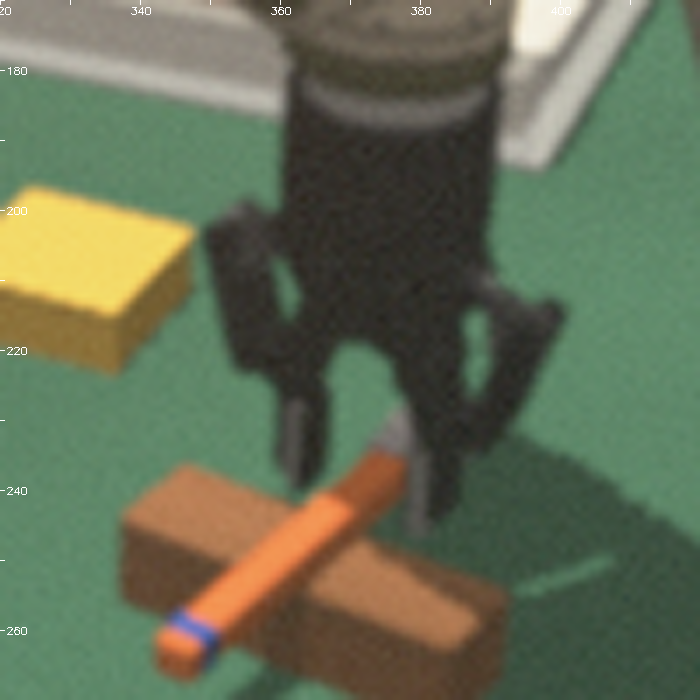

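>>> apply_moves(plan=[{"tx": -1, "ty": 0, "tz": -5, "rx": 0, "ry": 0, "rz": 0, "jaw": 0}, {"tx": -1, "ty": 0, "tz": -5, "rx": 0, "ry": 0, "rz": 0, "jaw": -1}, {"tx": -1, "ty": 0, "tz": -5, "rx": 0, "ry": 0, "rz": 0, "jaw": -1}, {"tx": -1, "ty": 0, "tz": -5, "rx": 0, "ry": 0, "rz": 0, "jaw": -1}, {"tx": -1, "ty": 0, "tz": -5, "rx": 0, "ry": 0, "rz": 0, "jaw": -1}, {"tx": -1, "ty": 0, "tz": -5, "rx": 0, "ry": 0, "rz": 0, "jaw": -1}], grip_force=60)

```text
time_s: 12.0
position: [0.4887, -0.2183, 0.0329]
tool_rot: [[0.2, 0.98, -0.0], [0.98, -0.2, 0.0], [0.0, -0.0, -1.0]]
ft_force: [-2.3, 0.3, 5.7]
grip_width: 0.0148
```

```bash
python3 st.py
python3 - <<'E'
from kin import *
from goal import *
np.set_printoptions(precision=2,suppress=True)
# plan: lift to W1 (tool down, same yaw), yaw to W2, tilt W3
q=env.observe()["q"]
Rc=Rt(78.5,90,1)
pts=[]
p=np.array([.47,-.12,.30])
def go(R,p):
    global q
    q,e=ik(R,np.array(p),q); print(q,e)
go(Rc,(.4885,-.2185,.20))
go(Rc,(.48,-.10,.27))
for y in(30,60,90,120,150,171.5): # yaw + by y => azimuth  
    go(Ro.from_rotvec([0,0,np.radians(-y)]).as_matrix()@Rc,(.46,-.05,.28))
print("final az frame vs Rt(70,90,-1):",np.abs(Ro.from_rotvec([0,0,np.radians(-188.5)]).as_matrix()@Rc-Rt(70,90,-1)).max())
E
```

```text
12.0 q [-36.7538  33.5042  91.9943   0.0139  54.5299 -25.2539] p [ 0.4887 -0.2183  0.0329] F [-2.2919  0.2814  5.7008] w 0.014775726240374704
[[ 0.1995  0.9799 -0.0003]
 [ 0.9799 -0.1995  0.0005]
 [ 0.0004 -0.0004 -1.    ]]
[-36.78  21.76  79.83   0.    78.4  -25.28] 1.493953511772271e-14
[-25.63  14.21  79.13  -0.    86.66 -14.13] 2.7755575615628914e-15
[-20.91  10.96  81.82   0.    87.22  20.59] 1.1102230246251565e-15
[-20.91  10.96  81.82   0.    87.22  50.59] 1.6653345369377348e-15
[-20.91  10.96  81.82   0.    87.22  80.59] 8.326672684688674e-15
[-20.91  10.96  81.82   0.    87.22 110.59] 1.666023920937868e-13
[-20.91  10.96  81.82   0.    87.22 140.59] 3.219646771412954e-14
[-20.91  10.96  81.82   0.    87.22 162.09] 1.6675957059675284e-08
final az frame vs Rt(70,90,-1): 1.2246467991473532e-16
```

>>> apply_moves(plan=[{"tx": 0, "ty": 0, "tz": 20, "rx": 0, "ry": 0, "rz": 0, "jaw": -1}, {"tx": 0, "ty": 0, "tz": 55, "rx": 0, "ry": 0, "rz": 0, "jaw": -1}, {"tx": 0, "ty": 10, "tz": 100, "rx": 0, "ry": 0, "rz": 0, "jaw": -1}, {"tx": -5, "ty": 30, "tz": 140, "rx": 0, "ry": 0, "rz": -0.1, "jaw": -1}, {"tx": -10, "ty": 60, "tz": 180, "rx": 0, "ry": 0, "rz": -0.24, "jaw": -1}, {"tx": -15, "ty": 90, "tz": 215, "rx": 0, "ry": 0, "rz": -0.38, "jaw": -1}, {"tx": -20, "ty": 120, "tz": 250, "rx": 0, "ry": 0, "rz": -0.52, "jaw": -1}, {"tx": -25, "ty": 150, "tz": 265, "rx": 0, "ry": 0, "rz": -0.66, "jaw": -1}, {"tx": -30, "ty": 160, "tz": 270, "rx": 0, "ry": 0, "rz": -0.8, "jaw": -1}, {"tx": -30, "ty": 160, "tz": 270, "rx": 0, "ry": 0, "rz": -0.94, "jaw": -1}, {"tx": -30, "ty": 160, "tz": 270, "rx": 0, "ry": 0, "rz": -1.05, "jaw": -1}])

```text
time_s: 13.1
position: [0.4585, -0.0577, 0.303]
tool_rot: [[0.951, 0.31, 0.001], [0.31, -0.951, 0.0], [0.001, -0.0, -1.0]]
ft_force: [0.1, 1.1, -1.2]
grip_width: 0.0149
```

```bash
python3 st.py
python3 - <<'E'
from kin import *
from goal import *
np.set_printoptions(precision=3,suppress=True)
cap("side",15)
o=env.observe();q0=o["q"]
cup=np.array([.516,.160,0])
R=Rt(70,0,-1); pf=cup+[0,0,.30]+.0187*R[:,2]
pm=np.array([.47,.02,.33])
qf,e=ik(R,pm,np.array([-23,29,108,88,92,130.]));print(qf,e)
n=18
for k in range(1,n+1):
    q=q0+(qf-q0)*k/n; r=Ro.from_matrix(fr(q)@o["tool_rot"].T).as_rotvec()
    print(k,((fp(q,P)-o["position"])*1000).round(0),r.round(3), "brush handle end",(fp(q,P)-.0187*fr(q)[:,2]+.13*fr(q)[:,0]).round(2))
E
```

```text
13.1 q [-21.9242  10.1512  79.0823   0.0319  90.7378  50.0054] p [ 0.4585 -0.0577  0.303 ] F [ 0.0679  1.0564 -1.2008] w 0.014937903198658689
[[ 0.9507  0.3102  0.0007]
 [ 0.3102 -0.9507  0.0003]
 [ 0.0007 -0.0001 -1.    ]]
[-45.59   22.95  104.395  73.801 110.083 139.768] 8.177486465754669e-14
1 [ -5.  11. -13.] [ 0.086  0.028 -0.109] brush handle end [ 0.58 -0.02  0.31]
2 [ -9.  22. -24.] [ 0.171  0.061 -0.22 ] brush handle end [ 0.58 -0.03  0.29]
3 [-13.  33. -33.] [ 0.254  0.099 -0.33 ] brush handle end [ 0.58 -0.03  0.28]
4 [-17.  44. -39.] [ 0.336  0.143 -0.441] brush handle end [ 0.57 -0.03  0.27]
5 [-19.  55. -44.] [ 0.416  0.192 -0.551] brush handle end [ 0.57 -0.04  0.25]
6 [-21.  65. -47.] [ 0.495  0.246 -0.66 ] brush handle end [ 0.56 -0.04  0.24]
7 [-22.  74. -47.] [ 0.572  0.305 -0.767] brush handle end [ 0.55 -0.04  0.23]
8 [-22.  83. -46.] [ 0.648  0.369 -0.873] brush handle end [ 0.54 -0.04  0.22]
9 [-21.  90. -43.] [ 0.723  0.438 -0.975] brush handle end [ 0.53 -0.04  0.21]
10 [-19.  95. -39.] [ 0.796  0.512 -1.075] brush handle end [ 0.53 -0.04  0.2 ]
11 [-17. 100. -34.] [ 0.868  0.592 -1.171] brush handle end [ 0.52 -0.03  0.19]
12 [-14. 102. -27.] [ 0.939  0.677 -1.263] brush handle end [ 0.51 -0.03  0.19]
13 [-10. 103. -19.] [ 1.009  0.766 -1.349] brush handle end [ 0.5  -0.03  0.18]
14 [ -6. 102. -11.] [ 1.079  0.862 -1.43 ] brush handle end [ 0.49 -0.02  0.18]
15 [-2. 99. -2.] [ 1.147  0.962 -1.503] brush handle end [ 0.48 -0.01  0.18]
16 [ 3. 94.  8.] [ 1.214  1.068 -1.57 ] brush handle end [ 0.48 -0.01  0.19]
17 [ 7. 87. 17.] [ 1.28   1.179 -1.627] brush handle end [ 0.47 -0.    0.19]
18 [11. 78. 27.] [ 1.345  1.295 -1.676] brush handle end [0.46 0.   0.2 ]
```

View pics/side15.png

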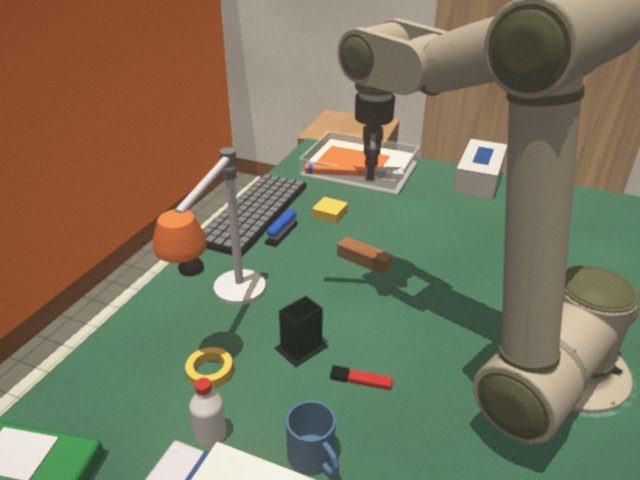

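>>> apply_moves(plan=[{"tx": -5, "ty": 11, "tz": -13, "rx": 0.086, "ry": 0.028, "rz": -0.109, "jaw": -1}, {"tx": -9, "ty": 22, "tz": -24, "rx": 0.171, "ry": 0.061, "rz": -0.22, "jaw": -1}, {"tx": -13, "ty": 33, "tz": -33, "rx": 0.254, "ry": 0.099, "rz": -0.33, "jaw": -1}, {"tx": -17, "ty": 44, "tz": -39, "rx": 0.336, "ry": 0.143, "rz": -0.441, "jaw": -1}, {"tx": -19, "ty": 55, "tz": -44, "rx": 0.416, "ry": 0.192, "rz": -0.551, "jaw": -1}, {"tx": -21, "ty": 65, "tz": -47, "rx": 0.495, "ry": 0.246, "rz": -0.66, "jaw": -1}, {"tx": -22, "ty": 74, "tz": -47, "rx": 0.572, "ry": 0.305, "rz": -0.767, "jaw": -1}, {"tx": -22, "ty": 83, "tz": -46, "rx": 0.648, "ry": 0.369, "rz": -0.873, "jaw": -1}, {"tx": -21, "ty": 90, "tz": -43, "rx": 0.723, "ry": 0.438, "rz": -0.975, "jaw": -1}, {"tx": -19, "ty": 95, "tz": -39, "rx": 0.796, "ry": 0.512, "rz": -1.075, "jaw": -1}, {"tx": -17, "ty": 100, "tz": -34, "rx": 0.868, "ry": 0.592, "rz": -1.171, "jaw": -1}, {"tx": -14, "ty": 102, "tz": -27, "rx": 0.939, "ry": 0.677, "rz": -1.263, "jaw": -1}])

```text
time_s: 14.35
position: [0.4447, 0.0441, 0.2758]
tool_rot: [[0.488, -0.87, 0.072], [-0.447, -0.178, 0.877], [-0.75, -0.46, -0.476]]
ft_force: [-0.1, 0.7, -1.4]
grip_width: 0.0146
```

```bash
python3 st.py
python3 - <<'E'
from kin import *
from goal import *
np.set_printoptions(precision=3,suppress=True)
o=env.observe();q0=o["q"]
cup=np.array([.516,.160,0])
R=Rt(70,0,-1); pm=cup+[-.02,-.05,.32]+.0187*R[:,2]
qf,e=ik(R,pm,np.array([-23,29,108,88,92,130.]));print(qf,e)
n=9
for k in range(1,n+1):
    q=q0+(qf-q0)*k/n; r=Ro.from_matrix(fr(q)@o["tool_rot"].T).as_rotvec()
    print(k,((fp(q,P)-o["position"])*1000).round(0),r.round(3), "brush handle end",(fp(q,P)-.0187*fr(q)[:,2]+.13*fr(q)[:,0]).round(2))
E
```

```text
14.35 q [-37.7837  18.7478  96.002   49.3415 103.6919 110.0465] p [0.4447 0.0441 0.2758] F [-0.1362  0.6578 -1.4049] w 0.01463854935091973
[[ 0.4876 -0.8701  0.0722]
 [-0.4472 -0.1778  0.8766]
 [-0.7498 -0.4597 -0.4758]]
[-31.3    23.088 106.853  82.69   98.64  139.507] 3.611333454500709e-11
1 [ 7. 13.  4.] [ 0.063  0.036 -0.048] brush handle end [ 0.51 -0.01  0.18]
2 [13. 26.  9.] [ 0.126  0.075 -0.095] brush handle end [0.51 0.   0.18]
3 [20. 37. 14.] [ 0.191  0.117 -0.141] brush handle end [0.51 0.02 0.18]
4 [26. 48. 19.] [ 0.256  0.162 -0.185] brush handle end [0.5  0.03 0.18]
5 [33. 57. 24.] [ 0.322  0.21  -0.229] brush handle end [0.5  0.05 0.18]
6 [39. 65. 29.] [ 0.389  0.26  -0.271] brush handle end [0.5  0.07 0.18]
7 [45. 72. 34.] [ 0.455  0.313 -0.313] brush handle end [0.5  0.08 0.18]
8 [52. 78. 39.] [ 0.523  0.368 -0.353] brush handle end [0.5  0.1  0.19]
9 [58. 84. 44.] [ 0.591  0.425 -0.391] brush handle end [0.5  0.11 0.19]
```

>>> apply_moves(plan=[{"tx": 7, "ty": 13, "tz": 4, "rx": 0.063, "ry": 0.036, "rz": -0.048, "jaw": -1}, {"tx": 13, "ty": 26, "tz": 9, "rx": 0.126, "ry": 0.075, "rz": -0.095, "jaw": -1}, {"tx": 20, "ty": 37, "tz": 14, "rx": 0.191, "ry": 0.117, "rz": -0.141, "jaw": -1}, {"tx": 26, "ty": 48, "tz": 19, "rx": 0.256, "ry": 0.162, "rz": -0.185, "jaw": -1}, {"tx": 33, "ty": 57, "tz": 24, "rx": 0.322, "ry": 0.21, "rz": -0.229, "jaw": -1}, {"tx": 39, "ty": 65, "tz": 29, "rx": 0.389, "ry": 0.26, "rz": -0.271, "jaw": -1}, {"tx": 45, "ty": 72, "tz": 34, "rx": 0.455, "ry": 0.313, "rz": -0.313, "jaw": -1}, {"tx": 52, "ty": 78, "tz": 39, "rx": 0.523, "ry": 0.368, "rz": -0.353, "jaw": -1}, {"tx": 58, "ty": 84, "tz": 44, "rx": 0.591, "ry": 0.425, "rz": -0.391, "jaw": -1}, {"tx": 58, "ty": 84, "tz": 44, "rx": 0.591, "ry": 0.425, "rz": -0.391, "jaw": -1}])

```text
time_s: 15.35
position: [0.5026, 0.1285, 0.3192]
tool_rot: [[-0.0, -0.94, 0.342], [0.001, 0.342, 0.94], [-1.0, 0.001, 0.001]]
ft_force: [-0.4, -0.0, 0.2]
grip_width: 0.0146
```

```bash
python3 st.py
python3 - <<'E'
from goal import *
cap("side",16);cap("top",16)
R=Rt(70,0,-1);delta(R,np.array([.516,.160,.27])+.0187*R[:,2])
s=env.get_image("side");t=env.get_image("top")
o=env.observe();g=o["position"]-.0187*o["tool_rot"][:,2];zb=o["tool_rot"][:,0]
for k in(.133,0,-.067):print(proj(s,g+k*zb),proj(t,g+k*zb))
crop("side",16,230,100,380,360,3);crop("top",16,240,180,360,290,6)
E
```

```text
15.35 q [-31.1697  23.189  106.9117  82.7637  98.5614 139.3912] p [0.5026 0.1285 0.3192] F [-0.3882 -0.0154  0.2001] w 0.014592194249318152
[[-0.0003 -0.9398  0.3416]
 [ 0.0008  0.3416  0.9398]
 [-1.      0.0005  0.0006]]
t mm [ 19.7  49.6 -49.5] rv [ 0.002  0.003 -0.001] deg 0.2
[320.73041485 263.42255788] [291.98343233 262.61758642]
[321.60616062 204.40246593] [288.67199038 255.27729681]
[322.09711667 171.3140747 ] [286.7359009  250.98643434]
```

View pics/side16c230.png

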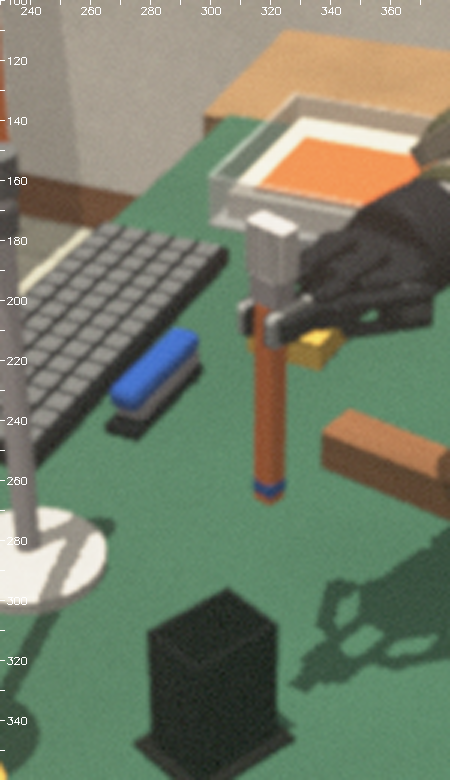

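View pics/top16c240.png

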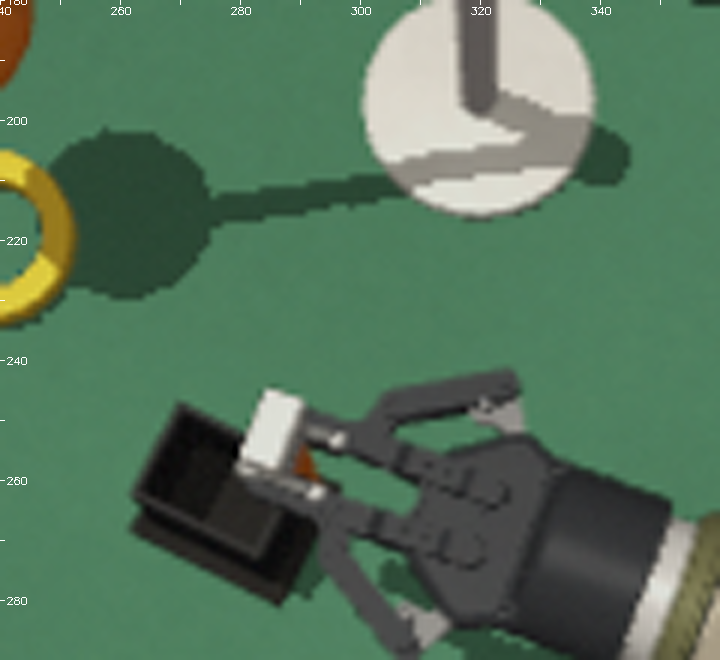

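>>> apply_moves(plan=[{"tx": 9, "ty": 25, "tz": -10, "rx": 0, "ry": 0, "rz": 0, "jaw": -1}, {"tx": 19, "ty": 50, "tz": -25, "rx": 0, "ry": 0, "rz": 0, "jaw": -1}, {"tx": 19, "ty": 50, "tz": -45, "rx": 0, "ry": 0, "rz": 0, "jaw": -1}, {"tx": 19, "ty": 50, "tz": -60, "rx": 0, "ry": 0, "rz": 0, "jaw": -1}, {"tx": 19, "ty": 50, "tz": -65, "rx": 0, "ry": 0, "rz": 0, "jaw": -1}])

```text
time_s: 16.05
position: [0.5219, 0.1776, 0.2537]
tool_rot: [[0.002, -0.94, 0.341], [-0.002, 0.341, 0.94], [-1.0, -0.003, -0.002]]
ft_force: [-0.8, -0.1, -0.4]
grip_width: 0.015
```

```bash
python3 st.py
python3 - <<'E'
from goal import *
cap("side",17);cap("top",17)
crop("side",17,250,180,350,360,4);crop("top",17,240,220,320,290,8)
E
```

```text
16.05 q [-23.982   31.1481 109.1254  86.8382  92.5108 129.4867] p [0.5219 0.1776 0.2537] F [-0.7565 -0.1064 -0.4441] w 0.01499449149362313
[[ 0.0022 -0.94    0.3411]
 [-0.0024  0.3411  0.94  ]
 [-1.     -0.0029 -0.0015]]
```

View pics/side17c250.png

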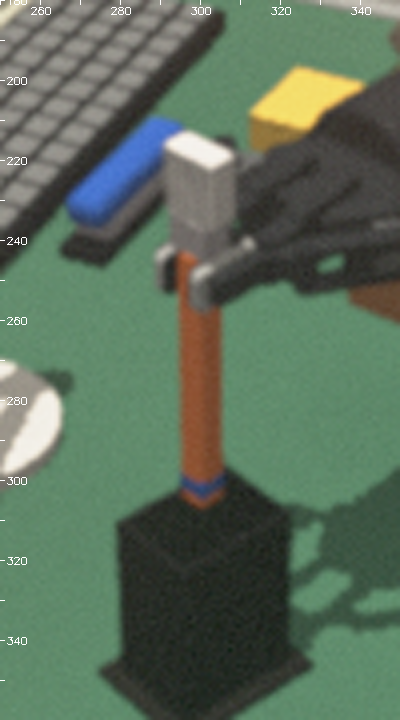

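View pics/top17c240.png

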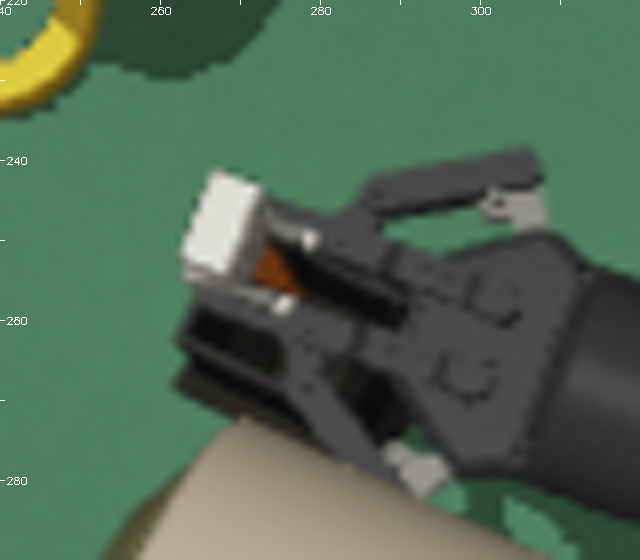

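>>> apply_moves(plan=[{"tx": 0, "ty": 0, "tz": -15, "rx": 0, "ry": 0, "rz": 0, "jaw": -1}, {"tx": 0, "ty": 0, "tz": -30, "rx": 0, "ry": 0, "rz": 0, "jaw": -1}, {"tx": 0, "ty": 0, "tz": -45, "rx": 0, "ry": 0, "rz": 0, "jaw": -1}, {"tx": 0, "ty": 0, "tz": -60, "rx": 0, "ry": 0, "rz": 0, "jaw": -1}, {"tx": 0, "ty": 0, "tz": -60, "rx": 0, "ry": 0, "rz": 0, "jaw": -1}])

```text
time_s: 16.65
position: [0.5224, 0.1769, 0.1941]
tool_rot: [[0.002, -0.94, 0.342], [-0.002, 0.342, 0.94], [-1.0, -0.003, -0.001]]
ft_force: [0.3, 0.2, -0.4]
grip_width: 0.0148
```

```bash
python3 st.py
python3 - <<'E'
from goal import *
cap("side",18)
crop("side",18,250,180,370,370,4)
E
```

```text
16.65 q [-24.0381  38.6687 111.121   86.4776  91.9633 119.9968] p [0.5224 0.1769 0.1941] F [ 0.2656  0.2322 -0.4144] w 0.014792965987602288
[[ 0.002  -0.9397  0.3421]
 [-0.0021  0.3421  0.9397]
 [-1.     -0.0026 -0.0013]]
```

View pics/side18c250.png

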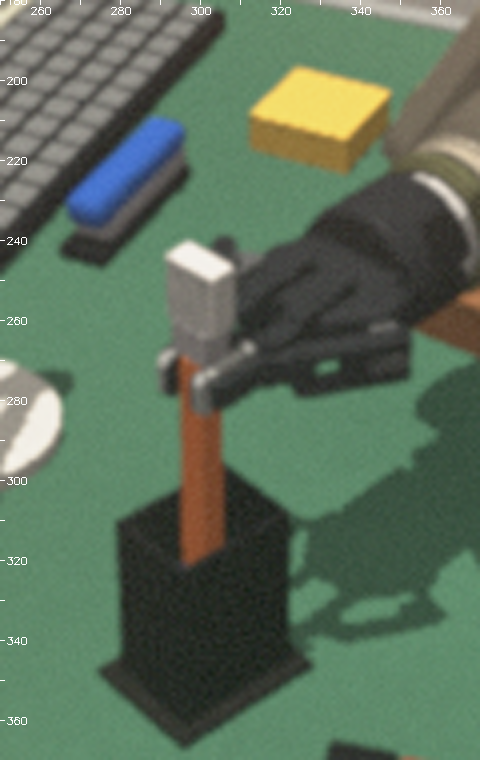

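>>> apply_moves(plan=[{"tx": 0, "ty": 0, "tz": -15, "rx": 0, "ry": 0, "rz": 0, "jaw": -1}, {"tx": 0, "ty": 0, "tz": -28, "rx": 0, "ry": 0, "rz": 0, "jaw": -1}, {"tx": 0, "ty": 0, "tz": -38, "rx": 0, "ry": 0, "rz": 0, "jaw": -1}, {"tx": 0, "ty": 0, "tz": -42, "rx": 0, "ry": 0, "rz": 0, "jaw": -1}, {"tx": 0, "ty": 0, "tz": -42, "rx": 0, "ry": 0, "rz": 0, "jaw": -1}])

```text
time_s: 17.2
position: [0.5225, 0.1769, 0.1531]
tool_rot: [[0.003, -0.94, 0.342], [-0.002, 0.342, 0.94], [-1.0, -0.004, -0.001]]
ft_force: [0.1, -0.6, -0.9]
grip_width: 0.0148
```

```bash
python3 st.py
python3 - <<'E'
from goal import *
cap("side",19)
crop("side",19,250,180,370,370,4)
E
```

```text
17.2 q [-24.0321  44.1373 111.7619  86.3034  91.6054 113.8453] p [0.5225 0.1769 0.1531] F [ 0.0655 -0.6154 -0.9134] w 0.014807133590779823
[[ 0.0031 -0.9397  0.3421]
 [-0.0019  0.3421  0.9397]
 [-1.     -0.0035 -0.0007]]
```

View pics/side19c250.png

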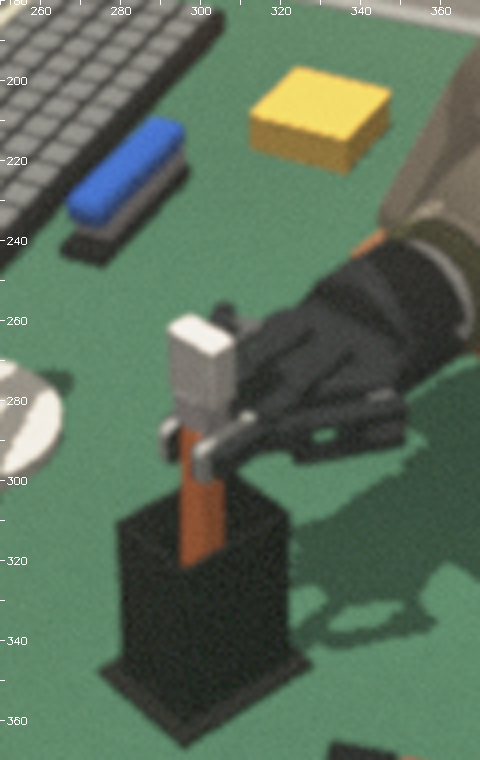

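>>> apply_moves(plan=[{"tx": 0, "ty": 0, "tz": -6, "rx": 0, "ry": 0, "rz": 0, "jaw": -1}, {"tx": 0, "ty": 0, "tz": -11, "rx": 0, "ry": 0, "rz": 0, "jaw": -1}, {"tx": 0, "ty": 0, "tz": -11, "rx": 0, "ry": 0, "rz": 0, "jaw": -1}])

```text
time_s: 17.55
position: [0.5225, 0.1769, 0.1419]
tool_rot: [[0.003, -0.94, 0.342], [-0.002, 0.342, 0.94], [-1.0, -0.003, -0.001]]
ft_force: [-0.5, -0.1, -0.5]
grip_width: 0.0149
```

>>> apply_moves(plan=[{"tx": 0, "ty": 0, "tz": 0, "rx": 0, "ry": 0, "rz": 0, "jaw": -0.4}, {"tx": 0, "ty": 0, "tz": 0, "rx": 0, "ry": 0, "rz": 0, "jaw": -0.2}, {"tx": 0, "ty": 0, "tz": 0, "rx": 0, "ry": 0, "rz": 0, "jaw": 0.1}, {"tx": 0, "ty": 0, "tz": 0, "rx": 0, "ry": 0, "rz": 0, "jaw": 0.2}, {"tx": 0, "ty": 0, "tz": 0, "rx": 0, "ry": 0, "rz": 0, "jaw": 0.2}])

```text
time_s: 18.05
position: [0.5225, 0.1769, 0.142]
tool_rot: [[0.003, -0.94, 0.342], [-0.002, 0.342, 0.94], [-1.0, -0.003, -0.001]]
ft_force: [0.3, 0.0, -0.7]
grip_width: 0.0515
```

```bash
python3 st.py
python3 - <<'E'
from goal import *
cap("side",20);cap("top",20)
crop("side",20,250,180,370,370,4);crop("top",20,240,220,320,290,8)
E
```

```text
18.05 q [-24.0356  45.6386 111.8354  86.2655  91.5031 112.2842] p [0.5225 0.1769 0.142 ] F [ 0.3493  0.0023 -0.6854] w 0.051506750003962494
[[ 0.0029 -0.9396  0.3422]
 [-0.0018  0.3422  0.9396]
 [-1.     -0.0033 -0.0007]]
```

View pics/side20c250.png

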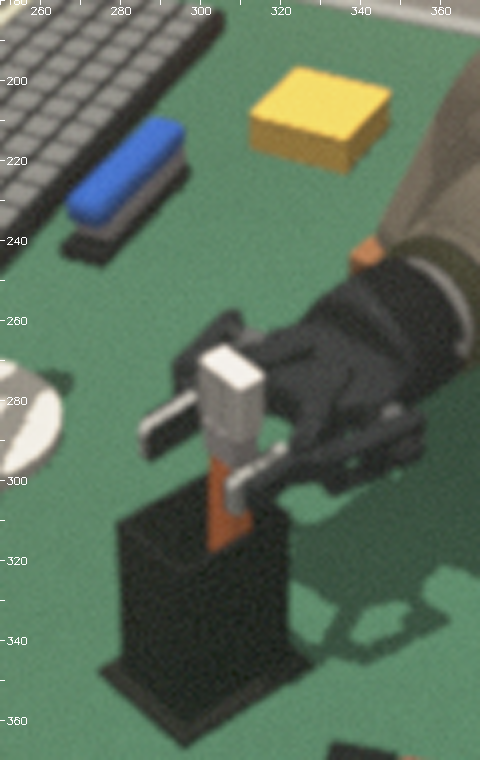

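View pics/top20c240.png

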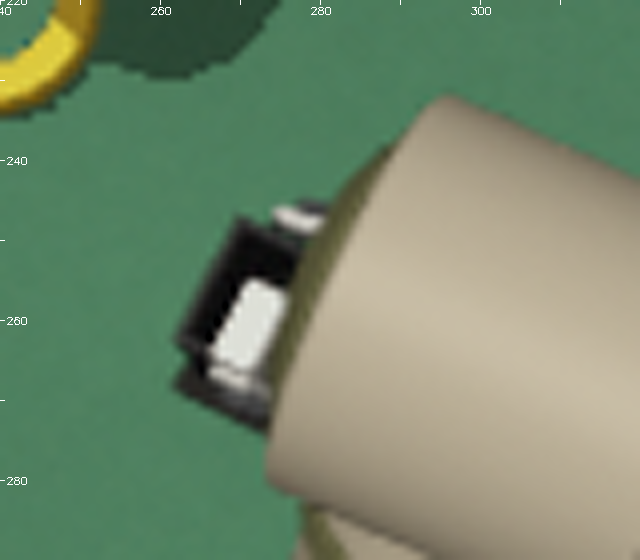

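>>> apply_moves(plan=[{"tx": 0, "ty": 0, "tz": 0, "rx": 0, "ry": 0, "rz": 0, "jaw": 0.6}, {"tx": 0, "ty": 0, "tz": 0, "rx": 0, "ry": 0, "rz": 0, "jaw": 0.6}, {"tx": -4, "ty": -10, "tz": 0, "rx": 0, "ry": 0, "rz": 0, "jaw": 0.6}, {"tx": -10, "ty": -28, "tz": 0, "rx": 0, "ry": 0, "rz": 0, "jaw": 0.6}, {"tx": -17, "ty": -47, "tz": 0, "rx": 0, "ry": 0, "rz": 0, "jaw": 0.6}, {"tx": -27, "ty": -75, "tz": 2, "rx": 0, "ry": 0, "rz": 0, "jaw": 0.6}, {"tx": -40, "ty": -110, "tz": 20, "rx": 0, "ry": 0, "rz": 0, "jaw": 0.6}])

```text
time_s: 18.85
position: [0.4816, 0.0659, 0.1613]
tool_rot: [[0.0, -0.94, 0.341], [-0.0, 0.341, 0.94], [-1.0, -0.0, -0.0]]
ft_force: [-0.2, -0.9, 0.2]
grip_width: 0.0682
```

```bash
python3 st.py
python3 - <<'E'
from goal import *
cap("side",21);cap("top",21)
crop("side",21,250,180,370,370,4)
E
```

```text
18.85 q [-39.91    42.8984 112.9647  71.6524  98.0175 112.8186] p [0.4816 0.0659 0.1613] F [-0.1963 -0.9166  0.2083] w 0.0682357987515125
[[ 0.0003 -0.94    0.3411]
 [-0.0003  0.3411  0.94  ]
 [-1.     -0.0003 -0.0002]]
```

View pics/side21.png

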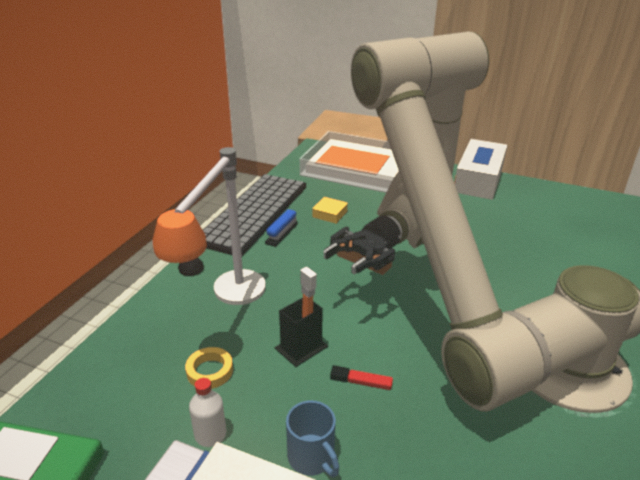

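View pics/top21.png

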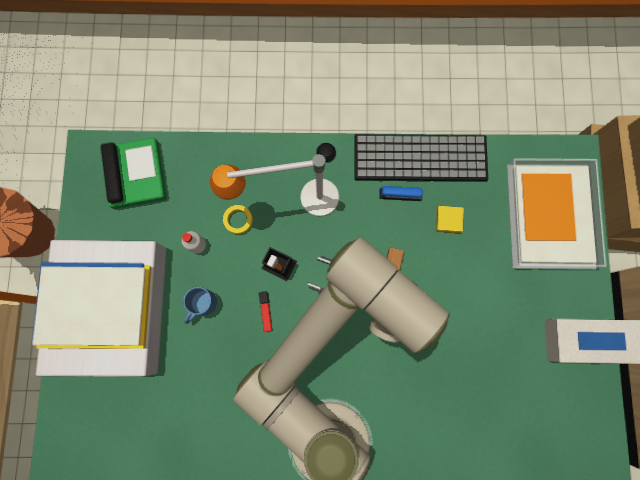

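>>> apply_moves(plan=[{"tx": -10, "ty": -35, "tz": 25, "rx": 0, "ry": 0, "rz": 0, "jaw": 0.6}, {"tx": -20, "ty": -60, "tz": 50, "rx": 0, "ry": 0, "rz": 0, "jaw": 0.6}, {"tx": -20, "ty": -60, "tz": 50, "rx": 0, "ry": 0, "rz": 0, "jaw": 0.6}, {"tx": -20, "ty": -60, "tz": 50, "rx": 0, "ry": 0, "rz": 0, "jaw": 0.6}])

```text
time_s: 19.35
position: [0.4625, 0.0028, 0.2128]
tool_rot: [[0.005, -0.938, 0.348], [-0.004, 0.348, 0.938], [-1.0, -0.006, -0.002]]
ft_force: [0.4, 0.3, -1.1]
grip_width: 0.0681
```

Run:
```python
from goal import *
cap("side",22);t=cap("top",22)
a=cv2.imread("pics/side21.png").astype(int);b=cv2.imread("pics/side22.png").astype(int)
print("brush region diff",np.abs(a-b)[260:330,285:330].max())
c=atz(t,228,180.5,.285);print("head",c,"dist",np.linalg.norm(c[:2]-[.515,.16])-.045-.044, "arm top view",atz(t,230,175,.34))
crop("side",22,250,230,350,370,5)
# bystander shift top0 vs top22
x=cv2.imread("pics/top0.png").astype(int);y=cv2.imread("pics/top22.png").astype(int)
for n,(u0,v0,u1,v1) in dict(stapler=(375,183,428,204),notes=(434,204,468,236),tape=(220,203,250,236),san=(180,228,208,256),mug=(180,285,216,324),hl=(256,290,274,333)).items():
    print(n,np.abs(x-y)[v0:v1,u0:u1].mean().round(1))
```

```text
brush region diff 139
head [0.69747222 0.27501354 0.285     ] dist 0.12669475145520892 arm top view [0.69513843 0.25998541 0.34      ]
stapler 0.7
notes 0.5
tape 8.9
san 0.6
mug 0.7
hl 0.7
```

View pics/side22c250.png

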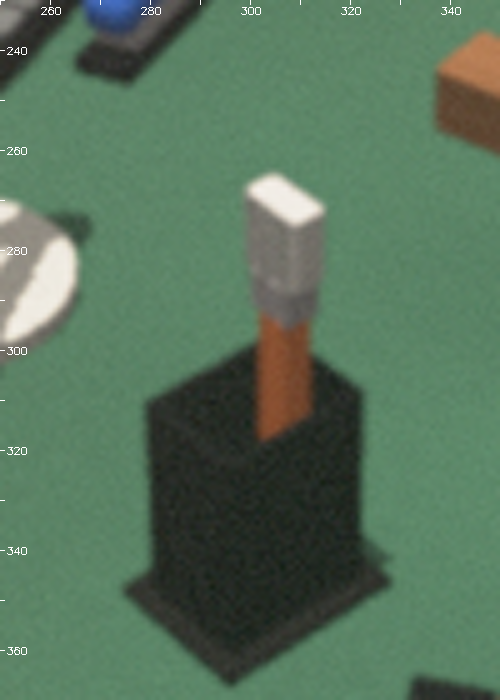

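>>> apply_moves(plan=[{"tx": 0, "ty": 0, "tz": 0, "rx": 0, "ry": 0, "rz": 0, "jaw": 0.6}, {"tx": 0, "ty": 0, "tz": 0, "rx": 0, "ry": 0, "rz": 0, "jaw": 0.6}, {"tx": 0, "ty": 0, "tz": 0, "rx": 0, "ry": 0, "rz": 0, "jaw": 0.6}, {"tx": 0, "ty": 0, "tz": 0, "rx": 0, "ry": 0, "rz": 0, "jaw": 0.6}, {"tx": 0, "ty": 0, "tz": 0, "rx": 0, "ry": 0, "rz": 0, "jaw": 0.6}])

```text
time_s: 19.95
position: [0.4624, 0.0038, 0.2123]
tool_rot: [[0.004, -0.938, 0.346], [-0.002, 0.346, 0.938], [-1.0, -0.004, -0.001]]
ft_force: [-0.3, -0.2, -0.3]
grip_width: 0.0678
```

Run:
```python
from goal import *
cap("side",23);cap("top",23);crop("top",23,250,235,310,290,8)
a=cv2.imread("pics/side22.png").astype(int);b=cv2.imread("pics/side23.png").astype(int)
d=np.abs(a-b)[255:330,285:320];print(d.max(),d.mean())
```

```text
55 3.6634920634920634
```

View pics/top23c250.png

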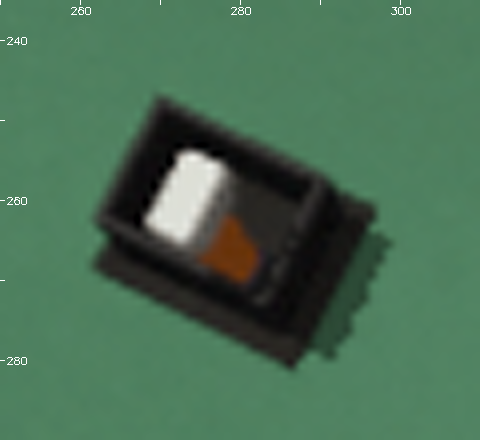

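Run:
```python
from goal import *
a=cv2.imread("pics/side22.png").astype(int);b=cv2.imread("pics/side23.png").astype(int);z=cv2.imread("pics/side21.png").astype(int)
for n,m in((22,a),(23,b)):
  w=(m.min(2)>190)[255:285,290:325]; print(n,np.argwhere(w).mean(0)+[255,290],w.sum())
print(np.abs(a-b)[255:330,230:260].mean(), np.abs(z-a)[255:330,285:320].mean())
c=cv2.resize(np.hstack([x[250:340,280:330] for x in(z,a,b)]).astype(np.uint8),None,fx=5,fy=5);cv2.imwrite("pics/cmp.png",c)
```

```text
22 [269.56716418 306.41791045] 67
23 [268.89705882 305.64705882] 68
1.866074074074074 6.241269841269841
```

View pics/cmp.png

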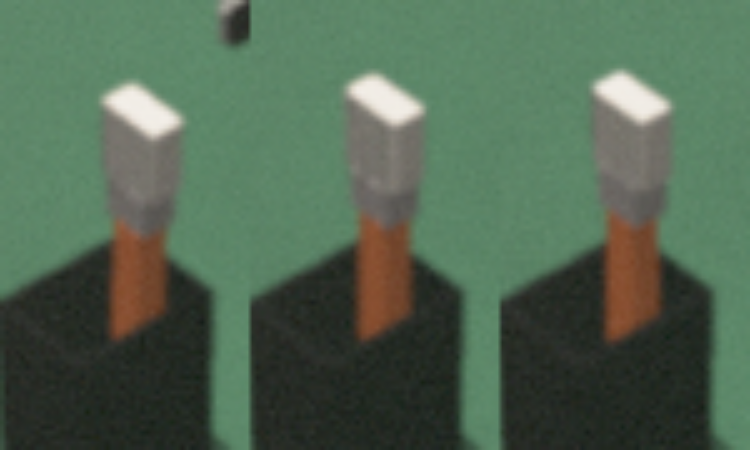

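>>> apply_moves(plan=[{"tx": 0, "ty": 0, "tz": 0, "rx": 0, "ry": 0, "rz": 0, "jaw": 0.6}, {"tx": 0, "ty": 0, "tz": 0, "rx": 0, "ry": 0, "rz": 0, "jaw": 0.6}, {"tx": 0, "ty": 0, "tz": 0, "rx": 0, "ry": 0, "rz": 0, "jaw": 0.6}, {"tx": 0, "ty": 0, "tz": 0, "rx": 0, "ry": 0, "rz": 0, "jaw": 0.6}, {"tx": 0, "ty": 0, "tz": 0, "rx": 0, "ry": 0, "rz": 0, "jaw": 0.6}, {"tx": 0, "ty": 0, "tz": 0, "rx": 0, "ry": 0, "rz": 0, "jaw": 0.6}, {"tx": 0, "ty": 0, "tz": 0, "rx": 0, "ry": 0, "rz": 0, "jaw": 0.6}, {"tx": 0, "ty": 0, "tz": 0, "rx": 0, "ry": 0, "rz": 0, "jaw": 0.6}, {"tx": 0, "ty": 0, "tz": 0, "rx": 0, "ry": 0, "rz": 0, "jaw": 0.6}, {"tx": 0, "ty": 0, "tz": 0, "rx": 0, "ry": 0, "rz": 0, "jaw": 0.6}, {"tx": 0, "ty": 0, "tz": 0, "rx": 0, "ry": 0, "rz": 0, "jaw": 0.6}, {"tx": 0, "ty": 0, "tz": 0, "rx": 0, "ry": 0, "rz": 0, "jaw": 0.6}])

```text
time_s: 21.25
position: [0.4624, 0.0037, 0.2123]
tool_rot: [[0.004, -0.938, 0.346], [-0.002, 0.346, 0.938], [-1.0, -0.004, -0.001]]
ft_force: [-0.9, 0.2, -0.7]
grip_width: 0.0682
```

```bash
cat > w.py <<'E'
import sys
from goal import *
n=sys.argv[1]; cap("side",n); m=cv2.imread(f"pics/side{n}.png").astype(int)
w=(m.min(2)>190)[245:300,285:330]; print(n,np.argwhere(w).mean(0)+[245,285],w.sum(),env.observe()["time_s"])
E
python3 w.py 24
```

```text
24 [271.11267606 307.91549296] 71 21.3
```

>>> apply_moves(plan=[{"tx": 0, "ty": 0, "tz": 0, "rx": 0, "ry": 0, "rz": 0, "jaw": 0.6}, {"tx": 0, "ty": 0, "tz": 0, "rx": 0, "ry": 0, "rz": 0, "jaw": 0.6}, {"tx": 0, "ty": 0, "tz": 0, "rx": 0, "ry": 0, "rz": 0, "jaw": 0.6}, {"tx": 0, "ty": 0, "tz": 0, "rx": 0, "ry": 0, "rz": 0, "jaw": 0.6}, {"tx": 0, "ty": 0, "tz": 0, "rx": 0, "ry": 0, "rz": 0, "jaw": 0.6}, {"tx": 0, "ty": 0, "tz": 0, "rx": 0, "ry": 0, "rz": 0, "jaw": 0.6}, {"tx": 0, "ty": 0, "tz": 0, "rx": 0, "ry": 0, "rz": 0, "jaw": 0.6}, {"tx": 0, "ty": 0, "tz": 0, "rx": 0, "ry": 0, "rz": 0, "jaw": 0.6}, {"tx": 0, "ty": 0, "tz": 0, "rx": 0, "ry": 0, "rz": 0, "jaw": 0.6}, {"tx": 0, "ty": 0, "tz": 0, "rx": 0, "ry": 0, "rz": 0, "jaw": 0.6}, {"tx": 0, "ty": 0, "tz": 0, "rx": 0, "ry": 0, "rz": 0, "jaw": 0.6}, {"tx": 0, "ty": 0, "tz": 0, "rx": 0, "ry": 0, "rz": 0, "jaw": 0.6}])

```text
time_s: 22.5
position: [0.4624, 0.0037, 0.2123]
tool_rot: [[0.004, -0.938, 0.346], [-0.002, 0.346, 0.938], [-1.0, -0.004, -0.001]]
ft_force: [-0.1, -0.1, -0.6]
grip_width: 0.068
```

```bash
python3 w.py 25; python3 -c "
from h import *
crop('side',25,250,230,350,370,5)"
```

```text
25 [268.64705882 304.54411765] 68 22.55
```

View pics/side25c250.png

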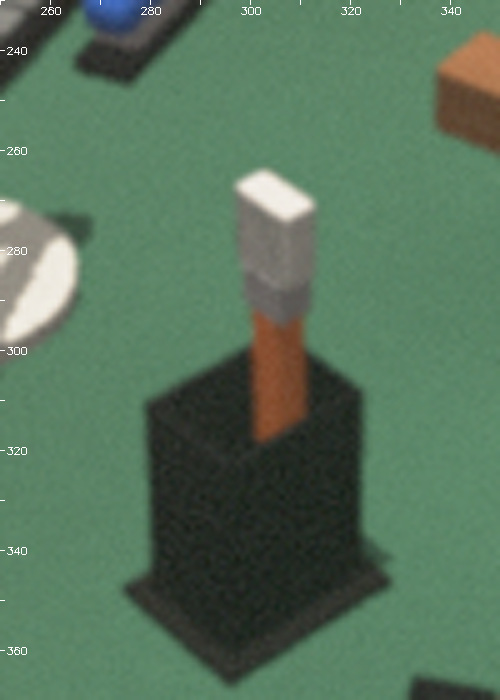

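>>> apply_moves(plan=[{"tx": 0, "ty": 0, "tz": 0, "rx": 0, "ry": 0, "rz": 0, "jaw": 0.6}, {"tx": 0, "ty": 0, "tz": 0, "rx": 0, "ry": 0, "rz": 0, "jaw": 0.6}, {"tx": 0, "ty": 0, "tz": 0, "rx": 0, "ry": 0, "rz": 0, "jaw": 0.6}, {"tx": 0, "ty": 0, "tz": 0, "rx": 0, "ry": 0, "rz": 0, "jaw": 0.6}, {"tx": 0, "ty": 0, "tz": 0, "rx": 0, "ry": 0, "rz": 0, "jaw": 0.6}, {"tx": 0, "ty": 0, "tz": 0, "rx": 0, "ry": 0, "rz": 0, "jaw": 0.6}, {"tx": 0, "ty": 0, "tz": 0, "rx": 0, "ry": 0, "rz": 0, "jaw": 0.6}, {"tx": 0, "ty": 0, "tz": 0, "rx": 0, "ry": 0, "rz": 0, "jaw": 0.6}, {"tx": 0, "ty": 0, "tz": 0, "rx": 0, "ry": 0, "rz": 0, "jaw": 0.6}, {"tx": 0, "ty": 0, "tz": 0, "rx": 0, "ry": 0, "rz": 0, "jaw": 0.6}, {"tx": 0, "ty": 0, "tz": 0, "rx": 0, "ry": 0, "rz": 0, "jaw": 0.6}, {"tx": 0, "ty": 0, "tz": 0, "rx": 0, "ry": 0, "rz": 0, "jaw": 0.6}])

```text
time_s: 23.75
position: [0.4624, 0.0037, 0.2124]
tool_rot: [[0.004, -0.938, 0.346], [-0.002, 0.346, 0.938], [-1.0, -0.004, -0.001]]
ft_force: [0.4, 0.2, 0.1]
grip_width: 0.0683
```

```bash
python3 w.py 26
```

```text
26 [269.8358209  306.29850746] 67 23.8
```

>>> apply_moves(plan=[{"tx": 0, "ty": 0, "tz": 0, "rx": 0, "ry": 0, "rz": 0, "jaw": 0.6}, {"tx": 0, "ty": 0, "tz": 0, "rx": 0, "ry": 0, "rz": 0, "jaw": 0.6}, {"tx": 0, "ty": 0, "tz": 0, "rx": 0, "ry": 0, "rz": 0, "jaw": 0.6}, {"tx": 0, "ty": 0, "tz": 0, "rx": 0, "ry": 0, "rz": 0, "jaw": 0.6}, {"tx": 0, "ty": 0, "tz": 0, "rx": 0, "ry": 0, "rz": 0, "jaw": 0.6}, {"tx": 0, "ty": 0, "tz": 0, "rx": 0, "ry": 0, "rz": 0, "jaw": 0.6}, {"tx": 0, "ty": 0, "tz": 0, "rx": 0, "ry": 0, "rz": 0, "jaw": 0.6}, {"tx": 0, "ty": 0, "tz": 0, "rx": 0, "ry": 0, "rz": 0, "jaw": 0.6}])

```text
time_s: 24.6
position: [0.4624, 0.0037, 0.2124]
tool_rot: [[0.004, -0.938, 0.346], [-0.002, 0.346, 0.938], [-1.0, -0.004, -0.001]]
ft_force: [0.2, 0.0, -1.1]
grip_width: 0.0683
```

```bash
python3 w.py 27
```

```text
27 [270.04411765 306.69117647] 68 24.65
```

>>> apply_moves(plan=[{"tx": 0, "ty": 0, "tz": 0, "rx": 0, "ry": 0, "rz": 0, "jaw": 0.6}, {"tx": 0, "ty": 0, "tz": 0, "rx": 0, "ry": 0, "rz": 0, "jaw": 0.6}, {"tx": 0, "ty": 0, "tz": 0, "rx": 0, "ry": 0, "rz": 0, "jaw": 0.6}, {"tx": 0, "ty": 0, "tz": 0, "rx": 0, "ry": 0, "rz": 0, "jaw": 0.6}, {"tx": 0, "ty": 0, "tz": 0, "rx": 0, "ry": 0, "rz": 0, "jaw": 0.6}, {"tx": 0, "ty": 0, "tz": 0, "rx": 0, "ry": 0, "rz": 0, "jaw": 0.6}, {"tx": 0, "ty": 0, "tz": 0, "rx": 0, "ry": 0, "rz": 0, "jaw": 0.6}, {"tx": 0, "ty": 0, "tz": 0, "rx": 0, "ry": 0, "rz": 0, "jaw": 0.6}])

```text
time_s: 25.45
position: [0.4624, 0.0037, 0.2123]
tool_rot: [[0.004, -0.938, 0.346], [-0.002, 0.346, 0.938], [-1.0, -0.004, -0.001]]
ft_force: [0.6, 0.2, 0.5]
grip_width: 0.0683
```

```bash
python3 w.py 28
```

```text
28 [269.75       306.01470588] 68 25.5
```

>>> apply_moves(plan=[{"tx": 0, "ty": 0, "tz": 0, "rx": 0, "ry": 0, "rz": 0, "jaw": 0.6}, {"tx": 0, "ty": 0, "tz": 0, "rx": 0, "ry": 0, "rz": 0, "jaw": 0.6}, {"tx": 0, "ty": 0, "tz": 0, "rx": 0, "ry": 0, "rz": 0, "jaw": 0.6}, {"tx": 0, "ty": 0, "tz": 0, "rx": 0, "ry": 0, "rz": 0, "jaw": 0.6}, {"tx": 0, "ty": 0, "tz": 0, "rx": 0, "ry": 0, "rz": 0, "jaw": 0.6}, {"tx": 0, "ty": 0, "tz": 0, "rx": 0, "ry": 0, "rz": 0, "jaw": 0.6}, {"tx": 0, "ty": 0, "tz": 0, "rx": 0, "ry": 0, "rz": 0, "jaw": 0.6}, {"tx": 0, "ty": 0, "tz": 0, "rx": 0, "ry": 0, "rz": 0, "jaw": 0.6}, {"tx": 0, "ty": 0, "tz": 0, "rx": 0, "ry": 0, "rz": 0, "jaw": 0.6}, {"tx": 0, "ty": 0, "tz": 0, "rx": 0, "ry": 0, "rz": 0, "jaw": 0.6}, {"tx": 0, "ty": 0, "tz": 0, "rx": 0, "ry": 0, "rz": 0, "jaw": 0.6}, {"tx": 0, "ty": 0, "tz": 0, "rx": 0, "ry": 0, "rz": 0, "jaw": 0.6}])

```text
time_s: 26.7
position: [0.4624, 0.0037, 0.2123]
tool_rot: [[0.004, -0.938, 0.346], [-0.002, 0.346, 0.938], [-1.0, -0.004, -0.001]]
ft_force: [-0.4, 0.6, -0.4]
grip_width: 0.0684
```

```bash
python3 w.py 29
```

```text
29 [268.92753623 304.8115942 ] 69 26.75
```

>>> apply_moves(plan=[{"tx": 0, "ty": 0, "tz": 0, "rx": 0, "ry": 0, "rz": 0, "jaw": 0.6}, {"tx": 0, "ty": 0, "tz": 0, "rx": 0, "ry": 0, "rz": 0, "jaw": 0.6}, {"tx": 0, "ty": 0, "tz": 0, "rx": 0, "ry": 0, "rz": 0, "jaw": 0.6}, {"tx": 0, "ty": 0, "tz": 0, "rx": 0, "ry": 0, "rz": 0, "jaw": 0.6}, {"tx": 0, "ty": 0, "tz": 0, "rx": 0, "ry": 0, "rz": 0, "jaw": 0.6}, {"tx": 0, "ty": 0, "tz": 0, "rx": 0, "ry": 0, "rz": 0, "jaw": 0.6}, {"tx": 0, "ty": 0, "tz": 0, "rx": 0, "ry": 0, "rz": 0, "jaw": 0.6}, {"tx": 0, "ty": 0, "tz": 0, "rx": 0, "ry": 0, "rz": 0, "jaw": 0.6}, {"tx": 0, "ty": 0, "tz": 0, "rx": 0, "ry": 0, "rz": 0, "jaw": 0.6}, {"tx": 0, "ty": 0, "tz": 0, "rx": 0, "ry": 0, "rz": 0, "jaw": 0.6}, {"tx": 0, "ty": 0, "tz": 0, "rx": 0, "ry": 0, "rz": 0, "jaw": 0.6}, {"tx": 0, "ty": 0, "tz": 0, "rx": 0, "ry": 0, "rz": 0, "jaw": 0.6}])

```text
time_s: 27.95
position: [0.4624, 0.0037, 0.2124]
tool_rot: [[0.004, -0.938, 0.346], [-0.002, 0.346, 0.938], [-1.0, -0.004, -0.001]]
ft_force: [-0.6, -0.1, 0.3]
grip_width: 0.0686
```

```bash
python3 w.py 30; python3 -c "
from h import *
cap('top',30)"
```

```text
30 [270.43478261 307.05797101] 69 28.0
```

View pics/top30.png

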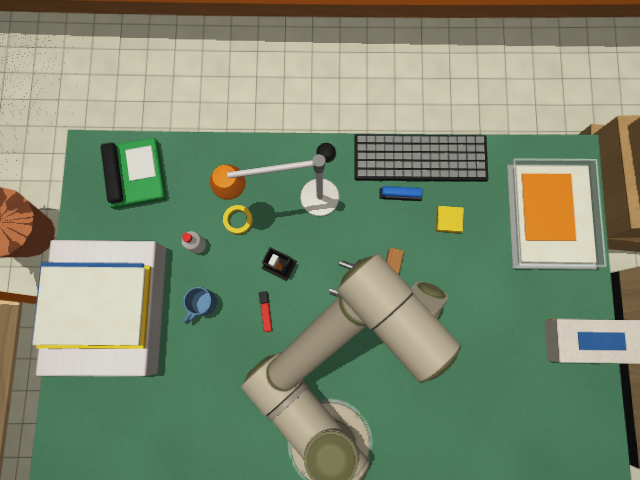

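View pics/side30.png

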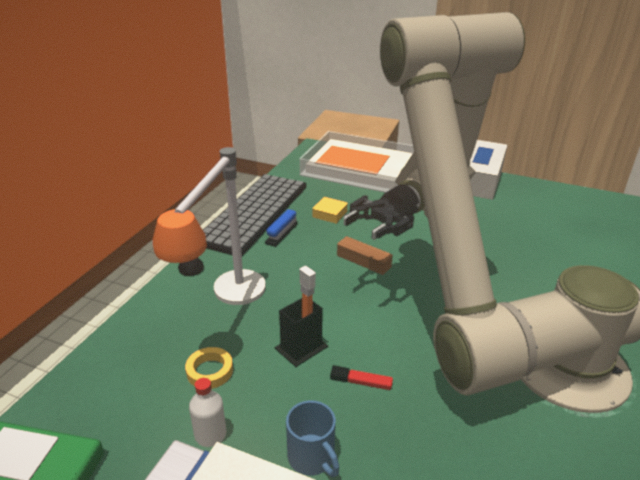

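>>> apply_moves(plan=[{"tx": 0, "ty": 0, "tz": 0, "rx": 0, "ry": 0, "rz": 0, "jaw": 0.6}, {"tx": 0, "ty": 0, "tz": 0, "rx": 0, "ry": 0, "rz": 0, "jaw": 0.6}, {"tx": 0, "ty": 0, "tz": 0, "rx": 0, "ry": 0, "rz": 0, "jaw": 0.6}, {"tx": 0, "ty": 0, "tz": 0, "rx": 0, "ry": 0, "rz": 0, "jaw": 0.6}])

```text
time_s: 28.45
position: [0.4624, 0.0037, 0.2123]
tool_rot: [[0.004, -0.938, 0.346], [-0.002, 0.346, 0.938], [-1.0, -0.004, -0.001]]
ft_force: [0.4, 0.0, 0.9]
grip_width: 0.0686
```

```bash
for i in a b c d e f g h i j k l m n o p; do python3 w.py 31$i; done
```

```text
31a [269.1884058  305.28985507] 69 28.5
31b [269.23529412 305.36764706] 68 28.55
31c [269.625   306.03125] 64 28.6
31d [270.05633803 306.56338028] 71 28.65
31e [270.32835821 306.89552239] 67 28.7
31f [269.98550725 306.68115942] 69 28.75
31g [269.43478261 305.73913043] 69 28.8
31h [269.22857143 305.27142857] 70 28.85
31i [269.29411765 305.51470588] 68 28.9
31j [269.86956522 306.68115942] 69 28.95
31k [270.30985915 306.73239437] 71 29.0
31l [270.11428571 306.57142857] 70 29.05
31m [269.67692308 306.10769231] 65 29.1
31n [269.12857143 305.24285714] 70 29.15
31o [269.20895522 305.40298507] 67 29.2
31p [269.8115942  306.30434783] 69 29.25
```

>>> apply_moves(plan=[{"tx": 0, "ty": 0, "tz": 0, "rx": 0, "ry": 0, "rz": 0, "jaw": 0.6}, {"tx": 0, "ty": 0, "tz": 0, "rx": 0, "ry": 0, "rz": 0, "jaw": 0.6}, {"tx": 0, "ty": 0, "tz": 0, "rx": 0, "ry": 0, "rz": 0, "jaw": 0.6}, {"tx": 0, "ty": 0, "tz": 0, "rx": 0, "ry": 0, "rz": 0, "jaw": 0.6}, {"tx": 0, "ty": 0, "tz": 0, "rx": 0, "ry": 0, "rz": 0, "jaw": 0.6}, {"tx": 0, "ty": 0, "tz": 0, "rx": 0, "ry": 0, "rz": 0, "jaw": 0.6}, {"tx": 0, "ty": 0, "tz": 0, "rx": 0, "ry": 0, "rz": 0, "jaw": 0.6}, {"tx": 0, "ty": 0, "tz": 0, "rx": 0, "ry": 0, "rz": 0, "jaw": 0.6}, {"tx": 0, "ty": 0, "tz": 0, "rx": 0, "ry": 0, "rz": 0, "jaw": 0.6}, {"tx": 0, "ty": 0, "tz": 0, "rx": 0, "ry": 0, "rz": 0, "jaw": 0.6}, {"tx": 0, "ty": 0, "tz": 0, "rx": 0, "ry": 0, "rz": 0, "jaw": 0.6}, {"tx": 0, "ty": 0, "tz": 0, "rx": 0, "ry": 0, "rz": 0, "jaw": 0.6}])

```text
time_s: 30.45
position: [0.4624, 0.0037, 0.2123]
tool_rot: [[0.004, -0.938, 0.346], [-0.002, 0.346, 0.938], [-1.0, -0.004, -0.001]]
ft_force: [-0.2, -0.2, 0.0]
grip_width: 0.0684
```

>>> apply_moves(plan=[{"tx": 0, "ty": 0, "tz": 0, "rx": 0, "ry": 0, "rz": 0, "jaw": 0.6}, {"tx": 0, "ty": 0, "tz": 0, "rx": 0, "ry": 0, "rz": 0, "jaw": 0.6}, {"tx": 0, "ty": 0, "tz": 0, "rx": 0, "ry": 0, "rz": 0, "jaw": 0.6}, {"tx": 0, "ty": 0, "tz": 0, "rx": 0, "ry": 0, "rz": 0, "jaw": 0.6}, {"tx": 0, "ty": 0, "tz": 0, "rx": 0, "ry": 0, "rz": 0, "jaw": 0.6}, {"tx": 0, "ty": 0, "tz": 0, "rx": 0, "ry": 0, "rz": 0, "jaw": 0.6}, {"tx": 0, "ty": 0, "tz": 0, "rx": 0, "ry": 0, "rz": 0, "jaw": 0.6}, {"tx": 0, "ty": 0, "tz": 0, "rx": 0, "ry": 0, "rz": 0, "jaw": 0.6}, {"tx": 0, "ty": 0, "tz": 0, "rx": 0, "ry": 0, "rz": 0, "jaw": 0.6}, {"tx": 0, "ty": 0, "tz": 0, "rx": 0, "ry": 0, "rz": 0, "jaw": 0.6}, {"tx": 0, "ty": 0, "tz": 0, "rx": 0, "ry": 0, "rz": 0, "jaw": 0.6}, {"tx": 0, "ty": 0, "tz": 0, "rx": 0, "ry": 0, "rz": 0, "jaw": 0.6}])

```text
time_s: 31.65
position: [0.4624, 0.0037, 0.2123]
tool_rot: [[0.004, -0.938, 0.346], [-0.002, 0.346, 0.938], [-1.0, -0.004, -0.001]]
ft_force: [0.0, -0.7, 0.1]
grip_width: 0.0679
```

>>> apply_moves(plan=[{"tx": 0, "ty": 0, "tz": 0, "rx": 0, "ry": 0, "rz": 0, "jaw": 0.6}, {"tx": 0, "ty": 0, "tz": 0, "rx": 0, "ry": 0, "rz": 0, "jaw": 0.6}, {"tx": 0, "ty": 0, "tz": 0, "rx": 0, "ry": 0, "rz": 0, "jaw": 0.6}, {"tx": 0, "ty": 0, "tz": 0, "rx": 0, "ry": 0, "rz": 0, "jaw": 0.6}, {"tx": 0, "ty": 0, "tz": 0, "rx": 0, "ry": 0, "rz": 0, "jaw": 0.6}, {"tx": 0, "ty": 0, "tz": 0, "rx": 0, "ry": 0, "rz": 0, "jaw": 0.6}, {"tx": 0, "ty": 0, "tz": 0, "rx": 0, "ry": 0, "rz": 0, "jaw": 0.6}, {"tx": 0, "ty": 0, "tz": 0, "rx": 0, "ry": 0, "rz": 0, "jaw": 0.6}, {"tx": 0, "ty": 0, "tz": 0, "rx": 0, "ry": 0, "rz": 0, "jaw": 0.6}, {"tx": 0, "ty": 0, "tz": 0, "rx": 0, "ry": 0, "rz": 0, "jaw": 0.6}, {"tx": 0, "ty": 0, "tz": 0, "rx": 0, "ry": 0, "rz": 0, "jaw": 0.6}, {"tx": 0, "ty": 0, "tz": 0, "rx": 0, "ry": 0, "rz": 0, "jaw": 0.6}])

```text
time_s: 32.85
position: [0.4624, 0.0037, 0.2123]
tool_rot: [[0.004, -0.938, 0.346], [-0.002, 0.346, 0.938], [-1.0, -0.004, -0.001]]
ft_force: [0.2, -0.1, 0.7]
grip_width: 0.0684
```

>>> apply_moves(plan=[{"tx": 0, "ty": 0, "tz": 0, "rx": 0, "ry": 0, "rz": 0, "jaw": 0.6}, {"tx": 0, "ty": 0, "tz": 0, "rx": 0, "ry": 0, "rz": 0, "jaw": 0.6}, {"tx": 0, "ty": 0, "tz": 0, "rx": 0, "ry": 0, "rz": 0, "jaw": 0.6}, {"tx": 0, "ty": 0, "tz": 0, "rx": 0, "ry": 0, "rz": 0, "jaw": 0.6}, {"tx": 0, "ty": 0, "tz": 0, "rx": 0, "ry": 0, "rz": 0, "jaw": 0.6}, {"tx": 0, "ty": 0, "tz": 0, "rx": 0, "ry": 0, "rz": 0, "jaw": 0.6}, {"tx": 0, "ty": 0, "tz": 0, "rx": 0, "ry": 0, "rz": 0, "jaw": 0.6}, {"tx": 0, "ty": 0, "tz": 0, "rx": 0, "ry": 0, "rz": 0, "jaw": 0.6}, {"tx": 0, "ty": 0, "tz": 0, "rx": 0, "ry": 0, "rz": 0, "jaw": 0.6}, {"tx": 0, "ty": 0, "tz": 0, "rx": 0, "ry": 0, "rz": 0, "jaw": 0.6}, {"tx": 0, "ty": 0, "tz": 0, "rx": 0, "ry": 0, "rz": 0, "jaw": 0.6}, {"tx": 0, "ty": 0, "tz": 0, "rx": 0, "ry": 0, "rz": 0, "jaw": 0.6}])

```text
time_s: 34.05
position: [0.4624, 0.0037, 0.2124]
tool_rot: [[0.004, -0.938, 0.346], [-0.002, 0.346, 0.938], [-1.0, -0.004, -0.001]]
ft_force: [0.8, 0.2, -0.5]
grip_width: 0.0685
```

>>> apply_moves(plan=[{"tx": 0, "ty": 0, "tz": 0, "rx": 0, "ry": 0, "rz": 0, "jaw": 0.6}, {"tx": 0, "ty": 0, "tz": 0, "rx": 0, "ry": 0, "rz": 0, "jaw": 0.6}, {"tx": 0, "ty": 0, "tz": 0, "rx": 0, "ry": 0, "rz": 0, "jaw": 0.6}, {"tx": 0, "ty": 0, "tz": 0, "rx": 0, "ry": 0, "rz": 0, "jaw": 0.6}, {"tx": 0, "ty": 0, "tz": 0, "rx": 0, "ry": 0, "rz": 0, "jaw": 0.6}, {"tx": 0, "ty": 0, "tz": 0, "rx": 0, "ry": 0, "rz": 0, "jaw": 0.6}, {"tx": 0, "ty": 0, "tz": 0, "rx": 0, "ry": 0, "rz": 0, "jaw": 0.6}, {"tx": 0, "ty": 0, "tz": 0, "rx": 0, "ry": 0, "rz": 0, "jaw": 0.6}, {"tx": 0, "ty": 0, "tz": 0, "rx": 0, "ry": 0, "rz": 0, "jaw": 0.6}, {"tx": 0, "ty": 0, "tz": 0, "rx": 0, "ry": 0, "rz": 0, "jaw": 0.6}, {"tx": 0, "ty": 0, "tz": 0, "rx": 0, "ry": 0, "rz": 0, "jaw": 0.6}, {"tx": 0, "ty": 0, "tz": 0, "rx": 0, "ry": 0, "rz": 0, "jaw": 0.6}])

```text
time_s: 35.25
position: [0.4624, 0.0037, 0.2124]
tool_rot: [[0.004, -0.938, 0.346], [-0.002, 0.346, 0.938], [-1.0, -0.004, -0.001]]
ft_force: [0.3, 0.4, 0.7]
grip_width: 0.0681
```

```bash
for i in a b c d e f g h; do python3 w.py 32$i; done
```

```text
32a [269.83823529 306.17647059] 68 35.3
32b [270.  306.5] 68 35.35
32c [269.76119403 306.10447761] 67 35.4
32d [269.76119403 306.10447761] 67 35.45
32e [270.  306.5] 68 35.5
32f [269.82352941 306.20588235] 68 35.55
32g [269.56716418 305.80597015] 67 35.6
32h [269.85507246 306.2173913 ] 69 35.65
```

Rocking has died out (under 0.4 px, about 1 mm). I'm handing the job in.

```bash
python3 -c "
from rig import env
print(env.close_job())"
```

```text
the job is handed in; nothing more can be done
None
```

The job is done and handed in at about 36 s. The brush stands bristles-up in the cup, and the lamp head is swung aside.

- **Lamp:** I pushed the head about 42° round, away from the cup. In the last top view, about 125 mm of clear space separates it from the cup as seen from above.
- **Brush:** I pulled it out along its lean and laid it across the wooden rest. I then regrasped it near the ferrule, turned it handle-down and lowered it until the handle end was about 10 mm above the desk. I let go there and moved the arm well clear.
- **Settling:** The brush rocked slightly after release, by about 5 mm at its top. I waited until this had faded to about 1 mm before handing in, so it was not completely still.
- **Other things on the desk:** The stapler, notes, sanitizer, mug and highlighter match the first picture. The tape check showed a small difference, most likely because the lamp head hid part of the tape at the start; the tape is at the same pixel position.
- **Forces and moves:** The highest force I read was about 17 N, when setting the brush on the rest. My first move call was refused by validation and moved nothing.

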